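# Ready the revolving display plinth

## Task

Get the revolving display plinth ready for new stock: with the scraper block, not your fingers, push every packing chip off its deck into the scrap tray along its front, and stand the scraper back in its caddy. Then fit each turn-plate lying on the counter onto a drive spindle of its own, turned so that its keyway slides over the key and it lies fully down and flat on the deck. When all the plates are on, push the drive toggle fully over to on; leave the other goods on the counter undisturbed.

Things in the scene. Friction and masses are not known exactly. Their poses are not given: they have to be found in the camera images.
- plinth: fixed revolving display plinth, a black box 130 (x) x 390 (y) x 50 mm high; its flat top is the deck. Origin: middle of the underside; x points away from the robot, so its front edge is at x = -65 mm. Three spindles stand on its middle line, at y = 110, 0 and -110 mm.
- scrap_tray: fixed grey open tray, 85 (x) x 400 (y) x 32 mm high with 4 mm walls and floor, standing on the counter against the plinth's front face (its middle is 107.5 mm in front of the plinth's). Origin: middle of the underside.
- key0 (a point): point on a steel drive spindle's axis at deck level (left one seen from the robot, +y). Spindle 18 mm across, 34 mm high over the deck, coned over its top 5 mm; its key, 6 mm wide, reaches 14 mm from the axis and ends 24 mm over the deck. x points to the key, z up. It stands at any angle, held by its geared motor (0.8 N m to turn). Any plate fits.
- key1 (a point): point on a steel drive spindle's axis at deck level (middle one). Spindle 18 mm across, 34 mm high over the deck, coned over its top 5 mm; its key, 6 mm wide, reaches 14 mm from the axis and ends 24 mm over the deck. x points to the key, z up. It stands at any angle, held by its geared motor (0.8 N m to turn). Any plate fits.
- key2 (a point): point on a steel drive spindle's axis at deck level (right one, -y). Spindle 18 mm across, 34 mm high over the deck, coned over its top 5 mm; its key, 6 mm wide, reaches 14 mm from the axis and ends 24 mm over the deck. x points to the key, z up. It stands at any angle, held by its geared motor (0.8 N m to turn). Any plate fits.
- plate0: loose aluminium turn-plate, 0.11-0.22 kg, flat on the counter: disc 100 mm across, 6 mm thick, with a square hub 40 x 40 mm up to 44 mm over the underside (grip it across two sides). Through bore 20.4 mm with a keyway 8.4 mm wide, 16 mm deep from the axis. Origin: middle of the underside; z up, x to the keyway (dark index bar on the disc there); hub sides square to x, y. May be absent.
- plate1: loose aluminium turn-plate, 0.11-0.22 kg, flat on the counter: disc 100 mm across, 6 mm thick, with a square hub 40 x 40 mm up to 44 mm over the underside (grip it across two sides). Through bore 20.4 mm with a keyway 8.4 mm wide, 16 mm deep from the axis. Origin: middle of the underside; z up, x to the keyway (dark index bar on the disc there); hub sides square to x, y. May be absent.
- plate2: loose aluminium turn-plate, 0.11-0.22 kg, flat on the counter: disc 100 mm across, 6 mm thick, with a square hub 40 x 40 mm up to 44 mm over the underside (grip it across two sides). Through bore 20.4 mm with a keyway 8.4 mm wide, 16 mm deep from the axis. Origin: middle of the underside; z up, x to the keyway (dark index bar on the disc there); hub sides square to x, y. May be absent.
- caddy: fixed white open caddy for the scraper, 70 (x) x 130 (y) x 22 mm high, 4 mm walls and floor, behind the plinth. Origin: middle of the underside.
- scraper: loose scraper block, 0.12-0.2 kg: foot 34 (x) x 64 (y) x 28 mm high with a rubber sole, and on it a wooden grip 22 (x) x 54 (y) mm that goes up to 72 mm. Origin: middle of the underside, z up; it is pushed along its x (either way) and gripped across the 22 mm. It starts standing in the caddy.
- chip0: loose white packing chip, 30 x 18 x 12 mm, 14 g; origin: middle of the underside, x along its length. It starts on the deck, in the gaps between the spindles or outside them. May be absent.
- chip1: loose white packing chip, 30 x 18 x 12 mm, 14 g; origin: middle of the underside, x along its length. It starts on the deck, in the gaps between the spindles or outside them. May be absent.
- chip2: loose white packing chip, 30 x 18 x 12 mm, 14 g; origin: middle of the underside, x along its length. It starts on the deck, in the gaps between the spindles or outside them. May be absent.
- chip3: loose white packing chip, 30 x 18 x 12 mm, 14 g; origin: middle of the underside, x along its length. It starts on the deck, in the gaps between the spindles or outside them. May be absent.
- chip4: loose white packing chip, 30 x 18 x 12 mm, 14 g; origin: middle of the underside, x along its length. It starts on the deck, in the gaps between the spindles or outside them. May be absent.
- toggle (a joint): the drive toggle on the grey control box, rad: 0 to 0.15 at the start (off, leaning towards the robot, the box's -x); 1.0 is fully on, leaning away from the robot. It stays where it is left; about 1 N at the tip moves it.
- toggle_tip (a point): centre of the toggle's black ball, 26 mm in diameter, on a lever 60 mm long (10 mm thick) that swings about an axis along the box's y. The box is 120 x 85 x 45 mm, the lever's block on it 25 mm high. At 0 the ball leans 29 mm to the box's -x of the lever's axis and is about 120 mm above the counter; at 1.0 as far to +x.
- control: fixed grey control box under the toggle; origin: middle of the underside; x points away from the robot, turned by up to 0.3 rad.
- tin_amber: amber tin, 62 mm in diameter, 34 mm high. Bystander: leave alone. Origin: middle of its underside.
- tin_black: black lidded jar, 60 mm in diameter, 62 mm high. Bystander: leave alone. Origin: middle of its underside.
- tin_blue: blue tin with a steel lid, 58 mm in diameter, 50 mm high. Bystander: leave alone. Origin: middle of its underside.
- tin_clear: clear tin, 62 mm in diameter, 34 mm high. Bystander: leave alone. Origin: middle of its underside.
- carton: cardboard carton 60 x 90 x 55 mm. Bystander: leave alone. Origin: middle of its underside.
- tumbler: frosted tumbler 74 mm in diameter, 105 mm high (150 mm with its bottle brushes). Bystander: leave alone. Origin: middle of its underside.
Mind the look-alikes: they are no part of the job. What is shaped like the plate1 but blue or yellow is not meant.

How it is judged:
By the outcome, as a careful person would: the job done as asked, in the order asked, and still so for the second after the job is handed in, with the robot touching nothing.
Of plate0, plate1, plate2 only 2 to 3 are there at a start; the rules pass over those that are not, and their reading is None.
Of chip0, chip1, chip2, chip3, chip4 only 3 to 5 are there at a start; the rules pass over those that are not, and their reading is None.
At some moment in a run one of plate0, plate1, plate2 may be knocked a few centimetres aside while the robot is not near it.
Once in a run the grip may slacken for a moment while it holds something.
It also fails if it takes over 210 s, if anything falls off the work surface, if the arm or the gripper's body presses on something with over 40 N, if the wrist force passes 120 N, or if a joint passes its speed limit or range.

## Robot

A 6-joint arm with a two-finger parallel gripper is mounted at the origin on the work surface. World frame = base frame: x ahead of the robot, y to its left, z up, the work surface at z = 0. Lengths are in m, angles in rad, forces in N, time in s.
With the tool pointing down it reaches from about 0.375 to 0.9 m from the base axis. Payload 3.1 kg.
Tool frame: the origin (TCP) lies midway between the tips of the shut fingers; the grasp point (between the pads) lies 19 mm behind it (robot.grip_depth is the distance from the TCP to the grasp point, in m); z points along the fingers, y is the direction in which the jaws open and shut (so a half turn about z gives the same grasp; the last joint's range is limited). The gripper opens to 87 mm and grips with 3 to 60 N. Pads are 19 mm wide; open, the fingers measure 117 mm over their backs; the gripper's body (75 mm by 190 mm) begins 51 mm behind the grasp point.
Start: joints at [-1.448, 0.527, 1.433, -0, 1.181, -0.178], TCP at [0.185, -0.597, 0.223] pointing down, gripper open.
Joint ranges: [-3.08, 3.08], [-0.75, 2.2], [0.22, 2.44], [-1.43, 4.57], [0, 2.65], [-2.85, 2.85]. Speed limits (rad/s): [2.79, 2.79, 3.14, 3.14, 3.14, 3.14].

## Interface

Orientations are given as a unit quaternion [x, y, z, w].
In Python, from rig import robot gives the robot as it stands.
- The arm moves only by the tool carry_out, never from a script. Its arguments are lists of equal length, an entry for each row: "dr": the turn, a rotation vector about the world's x, y, z in rad, a list of three; "translation": the shift along the world's x, y, z in cm, a list of three; "grip": the opening, from 0 (shut) to 1 (fully open). A call has 1 to 20 rows; each row is the pose to reach, as a shift and turn from the pose commanded when the call began; what a row does not reach only later rows make up. A row lasts 1/12 s, in which the tool goes at most 41.7 mm and 7.16 degrees, less where a joint would pass 70% of its speed; a pose out of reach is approached as far as the arm can. A call with a gripper value outside its range is refused whole. The fingers move at their own pace and stop on an object; "newtons" is the grip in N (left out, the last holds). Time passes only in rows, so rows that repeat a pose let the fingers close. It gives the time, the measured TCP pose, the force and the opening at its end, in the units of the state.
- robot.get_obs(): the state, without advancing time (a new reading comes with each control period).
- robot.camera(name): name is "scene" or "top"; returns a dict with "color" (480x640x3 uint8, blue, green, red), "camera_matrix" (3x3 intrinsics, pixels), "T" (4x4, takes a point from camera to world coordinates). Camera axes: x right, y down, z forward; pixel columns grow to the right and rows downward; lengths in m; the calibration is good to about 2 mm. A picture is of the moment at which its call begins. There is no depth.
- robot.hand_in(): hands the job in, once; it reports no verdict.
The state is a dict: "time": time; "q": joint angles; "joint_velocities": joint speeds; "joint_torque": joint torques, N m; "position": TCP position; "tool_rot": TCP orientation; "ft_force": force on the tool from outside, world axes, zero at the start; "moment": the same for the moment, N m; "grip_width": finger opening in m.
Only numpy, scipy, OpenCV 4.12 (cv2) and the standard library are available. Lean on these libraries where they do the work, as an engineer would, in place of code of your own. Each camera call takes 0.05 s, during which the arm holds its last target. There are 200 camera calls.

## Working session

There is one attempt and no reset: what is moved stays moved. The work goes in short steps, Python scripts to look and compute and a tool call to move; the robot and the scene stay as the last step left them, time stands still between calls to the robot, and variables do not carry over. Pictures are saved under pics/ and viewed, about 12 in all and at most 16, crops included, and the job is handed in when it is done.

Besides the shell and the picture viewer there is one more tool, called after "Call:" as name(argument=value, ...) on one line, values as JSON. carry_out: Moves the arm, as the interface text tells. Its arguments: {"type":"object","properties":{"dr":{"type":"array"},"translation":{"type":"array"},"grip":{"type":"array"},"newtons":{"type":"number"}},"required":["dr","translation","grip"]}

```bash
ls; mkdir -p pics; cat > h.py <<'E'
import numpy as np, cv2
from rig import robot
def cap(n,f):
    c=robot.camera(n); cv2.imwrite(f'pics/{f}.png',c['color']); np.savez(f'pics/{f}.npz',K=c['camera_matrix'],T=c['T']); return c
def load(f):
    z=np.load(f'pics/{f}.npz'); return dict(color=cv2.imread(f'pics/{f}.png'),camera_matrix=z['K'],T=z['T'])
def ray(c,uv):
    d=np.linalg.inv(c['camera_matrix'])@[uv[0],uv[1],1]; return c['T'][:3,3],c['T'][:3,:3]@d
def onz(c,uv,z):
    o,d=ray(c,uv); return o+d*(z-o[2])/d[2]
def tri(c1,u1,c2,u2):
    o1,d1=ray(c1,u1);o2,d2=ray(c2,u2)
    d1=d1/np.linalg.norm(d1);d2=d2/np.linalg.norm(d2)
    s=np.linalg.lstsq(np.c_[d1,-d2],o2-o1,rcond=None)[0]
    a,b=o1+s[0]*d1,o2+s[1]*d2; return (a+b)/2,np.linalg.norm(a-b)
def proj(c,p):
    T=np.linalg.inv(c['T']); q=c['camera_matrix']@(T[:3,:3]@np.asarray(p,float)+T[:3,3]); return q[:2]/q[2]
E
python3 - <<'E'
from h import *
np.set_printoptions(precision=4,suppress=True)
for n in('scene','top'):
    c=cap(n,n+'0'); print(n,c['camera_matrix'],c['T'])
print(robot.get_obs())
E
```

```text
pics
scene [[606.3324   0.     328.4169]
 [  0.     606.3324 233.9442]
 [  0.       0.       1.    ]] [[-0.7811  0.5213 -0.3438  0.9944]
 [ 0.6242  0.6375 -0.4517  0.6078]
 [-0.0163 -0.5674 -0.8233  1.2224]
 [ 0.      0.      0.      1.    ]]
top [[449.1033   0.     316.3062]
 [  0.     449.1033 233.9174]
 [  0.       0.       1.    ]] [[-0.0021 -0.995   0.1002  0.4294]
 [-0.9999  0.0011 -0.0103 -0.0087]
 [ 0.0101 -0.1002 -0.9949  1.1086]
 [ 0.      0.      0.      1.    ]]
{'time': 0.1, 'q': array([-1.4485,  0.5284,  1.4338, -0.    ,  1.1814, -0.1785]), 'joint_velocities': array([ 0.0011, -0.0011, -0.0021,  0.0006, -0.0018, -0.0007]), 'joint_torque': array([ -0.0001, -44.0984, -17.7151,   0.0635,   0.0534,  -0.    ]), 'position': array([ 0.1851, -0.5963,  0.2217]), 'tool_rot': array([ 0.9887,  0.1498,  0.    , -0.001 ]), 'ft_force': array([ 0.0759,  0.0715, -0.3589]), 'moment': array([ 0.0223, -0.0293,  0.0144]), 'grip_width': 0.08719913878258725}
```

View pics/scene0.png

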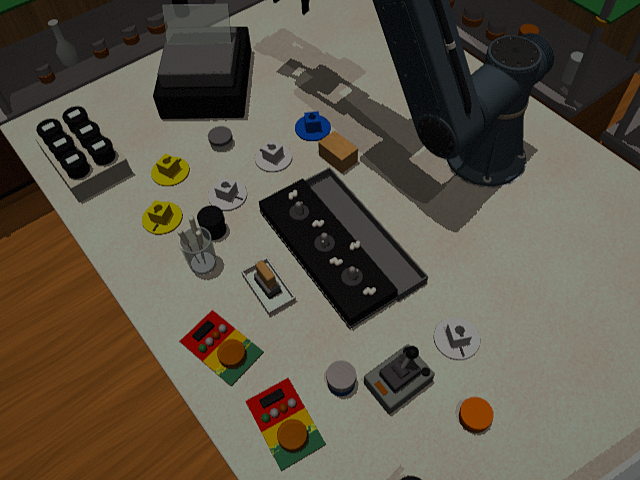

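View pics/top0.png

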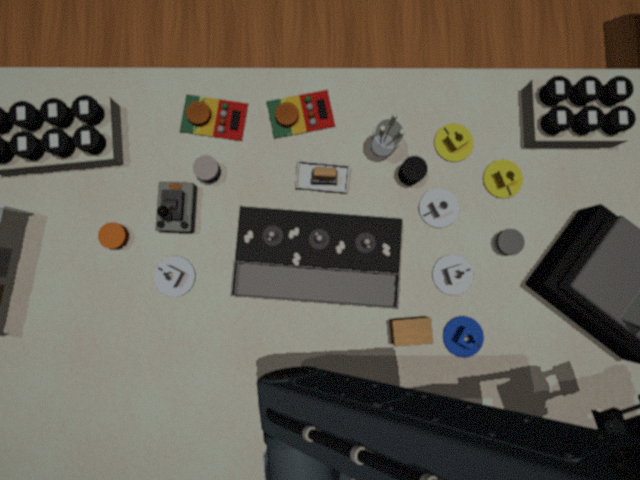

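The scene view shows the plinth with 5 chips, the scraper in its caddy and 3 white plates. In the top view the plates are at (438,208), (453,275) and (174,276), the toggle is at (170,205), and the blue and yellow plates are decoys. Next I'll zoom in.

```bash
python3 - <<'E'
from h import *
t=load('top0')['color'];s=load('scene0')['color']
cv2.imwrite('pics/z1.png',cv2.resize(t[155:310,225:405],None,fx=4.4,fy=3.8,interpolation=cv2.INTER_CUBIC)) if 0 else cv2.imwrite('pics/z1.png',cv2.resize(t[155:305,225:410],None,fx=4,fy=4,interpolation=cv2.INTER_CUBIC))
cv2.imwrite('pics/z2.png',cv2.resize(s[160:330,235:435],None,fx=3.5,fy=3.5,interpolation=cv2.INTER_CUBIC))
a=[cv2.resize(t[y-30:y+30,x-30:x+30],(260,260),interpolation=cv2.INTER_CUBIC) for x,y in((438,208),(453,275),(174,276))]
b=[cv2.resize(s[y-30:y+30,x-30:x+30],(260,260),interpolation=cv2.INTER_CUBIC) for x,y in((228,192),(273,155),(457,338))]
cv2.imwrite('pics/z3.png',np.vstack([np.hstack(a),np.hstack(b)]))
E
```

```text
(no output)
```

View pics/z1.png

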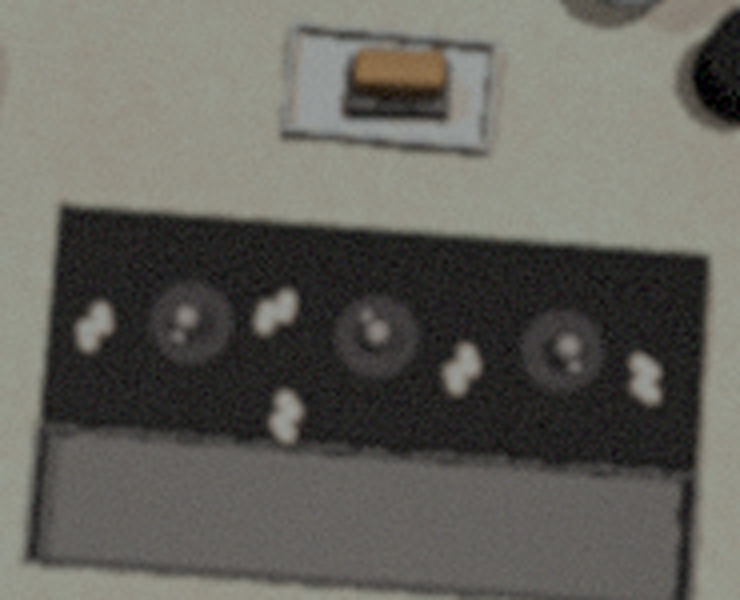

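View pics/z2.png

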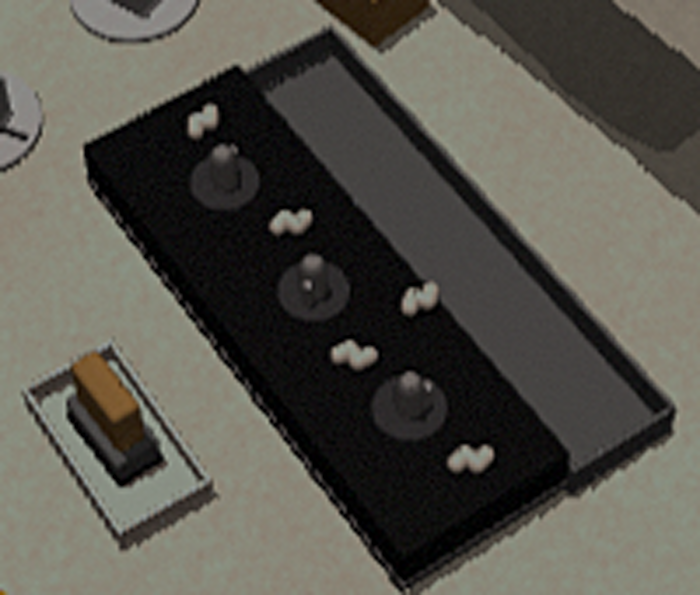

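View pics/z3.png

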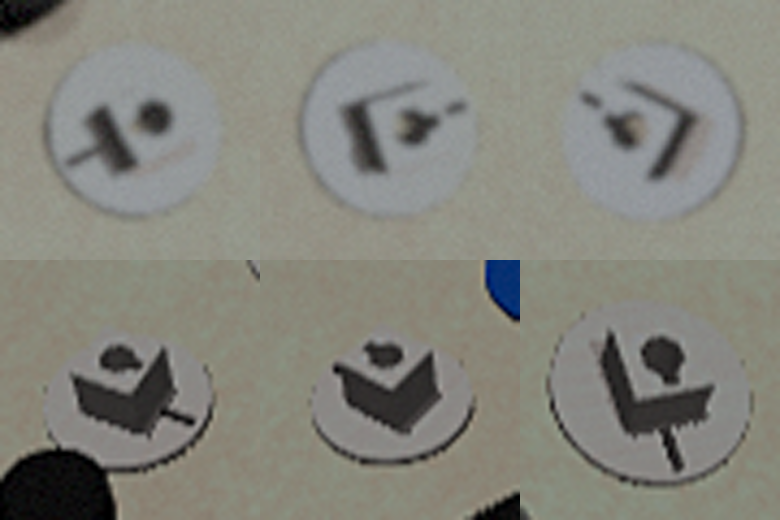

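Chip, spindle, key and index-bar positions can all be read in both zooms. Next I'll turn them into world positions.

```bash
cat > m1.py <<'E'
from h import *
np.set_printoptions(precision=4,suppress=True)
t=load('top0');s=load('scene0')
P1=lambda x,y:((x+.5)/4-.5+225,(y+.5)/4-.5+155)
P2=lambda x,y:((x+.5)/3.5-.5+235,(y+.5)/3.5-.5+160)
print('tips')
for a,b in(((187,316),(411,380)),((377,331),(313,262)),((569,346),(222,153))):
    print(tri(t,P1(*a),s,P2(*b)), onz(t,P1(*a),.084), onz(s,P2(*b),.084))
print('keys')
for a,b in(((178,336),(428,387)),((366,313),(308,285)),((577,366),(232,150))):
    print(tri(t,P1(*a),s,P2(*b)), onz(t,P1(*a),.074), onz(s,P2(*b),.074))
print('deck corners'); 
for a in((62,205),(708,255),(690,470),(42,425)): print(onz(t,P1(*a),.05))
for b in((88,148),(238,68),(568,462),(405,555)): print('s',onz(s,P2(*b),.05))
print('deck tri',tri(t,P1(62,205),s,P2(405,555)),tri(t,P1(708,255),s,P2(88,148)))
# chips
g=t['color'].astype(int).min(2); roi=np.zeros_like(g,bool); roi[205:270,230:402]=1
hull=np.array([P1(*a) for a in((62,205),(708,255),(690,475),(42,430))]).astype(np.int32)
m=np.zeros(g.shape,np.uint8); cv2.fillPoly(m,[hull],255)
w=((g>125)&(m>0)).astype(np.uint8)
n,l,st,ce=cv2.connectedComponentsWithStats(w)
for i in range(1,n):
    if st[i,4]>15: print('chip',ce[i],st[i,4],onz(t,ce[i],.056))
# plates
hsv=cv2.cvtColor(t['color'],cv2.COLOR_BGR2HSV); 
for n,c,p in(('t',t,((438,208),(453,275),(174,276))),('s',s,((228,192),(273,155),(457,338)))):
    for x,y in p:
        print(n,c['color'][y-14:y-12,x-12:x+12].mean((0,1)) ,'bg',c['color'][y-38:y-35,x-5:x+5].mean((0,1)))
# scraper grip top centre, foot, caddy
print('scraper',tri(t,P1(399,70),s,P2(105,384)))
for a in((357,50),(447,50),(445,87),(352,87)): print(onz(t,P1(*a),.072))
print('caddy');
for a in((295,27),(495,45),(488,154),(282,137)): print(onz(t,P1(*a),.022))
E
python3 m1.py
```

```text
tips
(array([0.5337, 0.0845, 0.0781]), np.float64(0.0007064808673024595)) [0.5334 0.0837 0.084 ] [0.5359 0.0874 0.084 ]
(array([ 0.5252, -0.0252,  0.0779]), np.float64(3.595289722479175e-05)) [ 0.5246 -0.0251  0.084 ] [ 0.5277 -0.0218  0.084 ]
(array([ 0.5165, -0.136 ,  0.0761]), np.float64(0.00014940038655430725)) [ 0.5159 -0.1351  0.084 ] [ 0.5198 -0.1308  0.084 ]
keys
(array([0.5236, 0.0903, 0.0664]), np.float64(0.00035611727659781836)) [0.5228 0.0897 0.074 ] [0.5268 0.0936 0.074 ]
(array([ 0.536 , -0.0184,  0.069 ]), np.float64(0.0015946176612276937)) [ 0.536  -0.0189  0.074 ] [ 0.5374 -0.0151  0.074 ]
(array([ 0.5053, -0.1415,  0.0648]), np.float64(0.0013486802647677987)) [ 0.5051 -0.1408  0.074 ] [ 0.5088 -0.135   0.074 ]
deck corners
[0.6033 0.1616 0.05  ]
[ 0.573  -0.2229  0.05  ]
[ 0.4455 -0.2096  0.05  ]
[0.4726 0.1714 0.05  ]
s [ 0.5754 -0.2158  0.05  ]
s [ 0.4506 -0.2068  0.05  ]
s [0.4844 0.1804 0.05  ]
s [0.6053 0.1656 0.05  ]
deck tri (array([0.6038, 0.163 , 0.0441]), np.float64(0.0012484724498047954)) (array([ 0.5731, -0.2236,  0.0409]), np.float64(0.00325998927994784
[... 221 characters left out ...]
5 258.65] 40 [0.4773 0.0278 0.056 ]
t [152.875  152.3333 148.1458] bg [134.6    146.5333 147.5333]
t [154.5208 151.9375 148.0833] bg [135.4333 147.8667 147.7667]
t [154.6042 151.3333 147.4167] bg [138.4    150.2667 147.6667]
s [124.9375 135.7917 137.4167] bg [123.7333 138.9667 136.7333]
s [124.2292 135.     137.6875] bg [121.4    135.8333 136.7   ]
s [128.8125 131.7292 131.9375] bg [123.9667 138.7667 136.5667]
scraper (array([ 0.6816, -0.0395,  0.0685]), np.float64(0.002162085608644972))
[ 0.6919 -0.014   0.072 ]
[ 0.6919 -0.067   0.072 ]
[ 0.6698 -0.0657  0.072 ]
[ 0.6697 -0.011   0.072 ]
caddy
[0.7191 0.0241 0.022 ]
[ 0.7078 -0.0995  0.022 ]
[ 0.6395 -0.0945  0.022 ]
[0.6501 0.0319 0.022 ]
```

Call:
carry_out(dr=[[0, 0, 1.23], [0, 0, 1.23], [0, 0, 1.23], [0, 0, 1.23], [0, 0, 1.23], [0, 0, 1.23], [0, 0, 1.23], [0, 0, 1.23], [0, 0, 1.23], [0, 0, 1.23], [0, 0, 1.23], [0, 0, 1.23], [0, 0, 1.23], [0, 0, 1.23], [0, 0, 1.23], [0, 0, 1.23], [0, 0, 1.23], [0, 0, 1.23], [0, 0, 1.23], [0, 0, 1.23]], translation=[[49.6, 55.7, 0], [49.6, 55.7, 0], [49.6, 55.7, 0], [49.6, 55.7, 0], [49.6, 55.7, 0], [49.6, 55.7, 0], [49.6, 55.7, 0], [49.6, 55.7, 0], [49.6, 55.7, 0], [49.6, 55.7, 0], [49.6, 55.7, 0], [49.6, 55.7, 0], [49.6, 55.7, 0], [49.6, 55.7, 0], [49.6, 55.7, 0], [49.6, 55.7, 0], [49.6, 55.7, 0], [49.6, 55.7, 0], [49.6, 55.7, 0], [49.6, 55.7, 0]], grip=[1, 1, 1, 1, 1, 1, 1, 1, 1, 1, 1, 1, 1, 1, 1, 1, 1, 1, 1, 1], newtons=30)

```text
time: 1.77
position: [0.6816, -0.0377, 0.2215]
tool_rot: [0.72, 0.694, -0.0, -0.0]
ft_force: [-0.1, -0.8, -0.2]
grip_width: 0.087
```

```bash
cat > m2.py <<'E'
from h import *
np.set_printoptions(precision=4,suppress=True)
t=load('top0');s=load('scene0')
# plates: disc ellipse from chroma difference (b - r)
for n,c,ps,thr in(('t',t,((438,208),(453,275),(174,276)),-2),('s',s,((228,192),(273,155),(457,338)),-8)):
    im=cv2.GaussianBlur(c['color'],(0,0),0.8).astype(int)
    for x,y in ps:
        r=30
        sub=im[y-r:y+r,x-r:x+r]; 
        m=((sub[...,0]-sub[...,2]>thr)).astype(np.uint8)
        m=cv2.morphologyEx(m,cv2.MORPH_OPEN,np.ones((3,3),np.uint8))
        cs=max(cv2.findContours(m,cv2.RETR_EXTERNAL,cv2.CHAIN_APPROX_NONE)[0],key=cv2.contourArea)
        h=cv2.convexHull(cs)[:,0,:]+np.array([x-r,y-r])
        e=cv2.fitEllipse(cs); ce=np.array(e[0])+[x-r,y-r]
        print(n,ce,e[1],onz(c,ce,.006))
A=lambda o,x,y,k:(o[0]-30+(x+.5)*60/260-.5,o[1]-30+(y+.5)*60/260-.5)
print('bars')
T=((438,208),(453,275),(174,276));S=((228,192),(273,155),(457,338))
for nm,c,o,pts,off in(('A',t,T[0],((65,163),(98,146)),(0,0)),('B',t,T[1],((467,103),(447,109)),(260,0)),('C',t,T[2],((582,95),(598,106)),(520,0)),
  ('As',s,S[0],((193,423),(163,410)),(0,260)),('Bs',s,S[1],((336,364),(346,376)),(260,260)),('Cs',s,S[2],((680,468),(664,430)),(520,260))):
    print(nm,[onz(c,A(o,p[0]-off[0],p[1]-off[1],0),.006) for p in pts])
print('bores')
for nm,o,p,o2,p2 in(('A',T[0],(155,117),S[0],(119,97)),('B',T[1],(150,127),S[1],(123,94)),('C',T[2],(106,129),S[2],(143,95))):
    print(nm,tri(t,A(o,*p,0),s,A(o2,*p2,0)),onz(t,A(o,*p,0),.044))
E
python3 m2.py; python3 -c "
from h import *
c=cap('top','top1');print(robot.get_obs()['position'],robot.get_obs()['tool_rot'])"
```

```text
t [438.5874 207.6172] (37.89225387573242, 38.7552490234375) [ 0.6059 -0.3246  0.006 ]
t [452.2929 274.2057] (38.65230941772461, 39.98755645751953) [ 0.4408 -0.3534  0.006 ]
t [173.9551 275.9973] (39.38273620605469, 41.0005989074707) [0.4378 0.3271 0.006 ]
s [222.0954 199.4271] (28.86499786376953, 56.96843719482422) [ 0.6294 -0.3143  0.006 ]
s [272.5953 157.1382] (28.546384811401367, 34.4210090637207) [ 0.4463 -0.349   0.006 ]
s [456.3396 338.2944] (40.216156005859375, 46.260528564453125) [0.4432 0.3311 0.006 ]
bars
A [array([ 0.5868, -0.2842,  0.006 ]), array([ 0.5967, -0.3035,  0.006 ])]
B [array([ 0.4549, -0.3985,  0.006 ]), array([ 0.4516, -0.387 ,  0.006 ])]
C [array([0.4584, 0.3667, 0.006 ]), array([0.4522, 0.3575, 0.006 ])]
As [array([ 0.5894, -0.2823,  0.006 ]), array([ 0.5977, -0.3016,  0.006 ])]
Bs [array([ 0.4544, -0.3955,  0.006 ]), array([ 0.4554, -0.3832,  0.006 ])]
Cs [array([0.4601, 0.369 , 0.006 ]), array([0.4517, 0.3499, 0.006 ])]
bores
A (array([ 0.6073, -0.3261,  0.0398]), np.float64(0.001603903128130882)) [ 0.6071 -0.3255  0.044 ]
B (array([ 0.4418, -0.3556,  0.0394]), np.float64(0.0020311685786431207)) [ 0.441  -0.3533  0.044 ]
C (array([0.4393, 0.3297, 0.042 ]), np.float64(0.000865138495457201)) [0.439  0.3293 0.044 ]
[ 0.68066305 -0.03920518  0.2215309 ] [ 7.20456184e-01  6.93499596e-01 -8.72109394e-04 -6.61792054e-04]
```

Call:
carry_out(dr=[[0, 0, 0], [0, 0, 0], [0, 0, 0], [0, 0, 0], [0, 0, 0], [0, 0, 0], [0, 0, 0], [0, 0, 0], [0, 0, 0], [0, 0, 0], [0, 0, 0], [0, 0, 0], [0, 0, 0], [0, 0, 0], [0, 0, 0], [0, 0, 0]], translation=[[0, 0, -4], [0, 0, -8], [0, 0, -12], [0, 0, -15], [0, 0, -17], [0, 0, -18.2], [0, 0, -18.2], [0, 0, -18.2], [0, 0, -18.2], [0, 0, -18.2], [0, 0, -18.2], [0, 0, -18.2], [0, 0, -18.2], [0, 0, -18.2], [0, 0, -18.2], [0, 0, -18.2]], grip=[1, 1, 1, 1, 1, 1, 1, 0, 0, 0, 0, 0, 0, 0, 0, 0], newtons=30)

```text
time: 3.15
position: [0.6812, -0.0398, 0.0406]
tool_rot: [0.721, 0.693, 0.0, -0.0]
ft_force: [-0.2, 0.1, 0.2]
grip_width: 0.0349
```

Call:
carry_out(dr=[[0, 0, 0], [0, 0, 0], [0, 0, 0], [0, 0, 0], [0, 0, 0], [0, 0, 0]], translation=[[0, 0, 0], [0, 0, 0], [0, 0, 0], [0, 0, 0], [0, 0, 0], [0, 0, 0]], grip=[0, 0, 0, 0, 0, 0])

```text
time: 3.65
position: [0.6811, -0.0399, 0.0404]
tool_rot: [0.721, 0.693, -0.0, -0.0]
ft_force: [0.2, 0.3, -0.9]
grip_width: 0.0219
```

Call:
carry_out(dr=[[0, 0, 0], [0, 0, 0], [0, 0, 0], [0, 0, -0.04], [0, 0, -0.04], [0, 0, -0.04], [0, 0, -0.04], [0, 0, -0.04], [0, 0, -0.04], [0, 0, -0.04], [0, 0, -0.04], [0, 0, -0.04]], translation=[[0, 0, 4], [0, 0, 8], [0, 0, 11.5], [-3.2, 2.2, 11.5], [-6.4, 4.4, 11.5], [-9.6, 6.6, 11.5], [-9.6, 6.6, 11.5], [-9.6, 6.6, 8.5], [-9.6, 6.6, 6], [-9.6, 6.6, 5], [-9.6, 6.6, 4.8], [-9.6, 6.6, 4.8]], grip=[0, 0, 0, 0, 0, 0, 0, 0, 0, 0, 0, 0])

```text
time: 4.65
position: [0.5851, 0.026, 0.088]
tool_rot: [0.735, 0.678, -0.0, -0.001]
ft_force: [0.0, -0.2, -1.1]
grip_width: 0.0218
```

```bash
python3 -c "
from h import *
o=robot.get_obs();print(o['position'],o['tool_rot'],o['ft_force'],o['grip_width'])
a=cap('top','top2')['color'];b=cap('scene','scene2')['color']
cv2.imwrite('pics/z4.png',np.hstack([cv2.resize(a[155:305,235:385],(400,400)),cv2.resize(b[160:330,250:420],(400,400))]))"
```

```text
[0.58506231 0.02599314 0.08801624] [ 7.34874257e-01  6.78202967e-01 -4.67739257e-04 -5.86631519e-04] [ 0.04654992 -0.15413667 -1.12542572] 0.021767232947882863
```

View pics/z4.png

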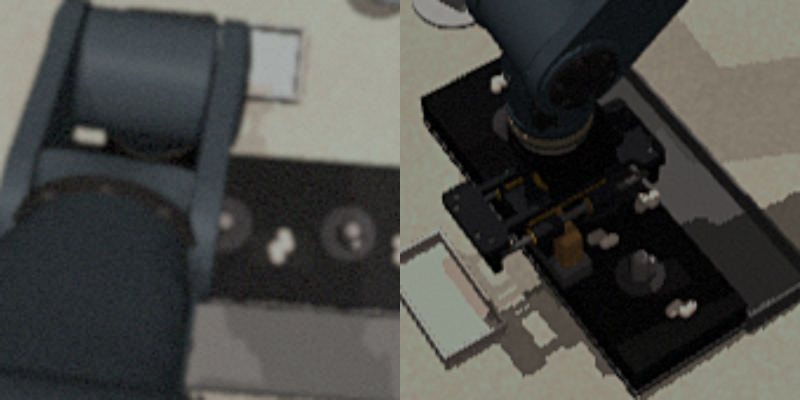

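The scraper (about (570,250) in the right half) stands square behind the two chips in the left gap, so I'll push.

Call:
carry_out(dr=[[0, 0, 0], [0, 0, 0], [0, 0, 0], [0, 0, 0], [0, 0, 0], [0, 0, 0], [0, 0, 0], [0, 0, 0], [0, 0, 0], [0, 0, 0], [0, 0, 0], [0, 0, 0], [0, 0, 0], [0, 0, 0], [0, 0, 0], [0, 0, 0], [0, 0, 0]], translation=[[-1, 0.1, 0], [-2, 0.2, 0], [-3, 0.25, 0], [-4, 0.3, 0], [-5, 0.4, 0], [-6, 0.5, 0], [-7, 0.55, 0], [-8, 0.6, 0], [-9, 0.7, 0], [-10, 0.8, 0], [-11, 0.9, 0], [-12, 0.95, 0], [-12.5, 1.0, 0], [-12.5, 1.0, 0], [-12.5, 1.0, 3], [-12.5, 1.0, 6.5], [-12.5, 1.0, 6.5]], grip=[0, 0, 0, 0, 0, 0, 0, 0, 0, 0, 0, 0, 0, 0, 0, 0, 0])

```text
time: 6.17
position: [0.4646, 0.0355, 0.1581]
tool_rot: [0.735, 0.678, 0.004, 0.005]
ft_force: [1.1, -0.5, -0.6]
grip_width: 0.0215
```

Call:
carry_out(dr=[[0, 0, 0], [0, 0, 0], [0, 0, 0], [0, 0, 0], [0, 0, 0], [0, 0, 0], [0, 0, 0], [0, 0, 0], [0, 0, 0], [0, 0, 0], [0, 0, 0]], translation=[[3, 2.5, 0], [6, 5, 0], [9, 7.5, 0], [12, 9, 0], [13.3, 9.9, 0], [13.3, 9.9, 0], [13.3, 9.9, -3], [13.3, 9.9, -5.5], [13.3, 9.9, -6.5], [13.3, 9.9, -6.5], [13.3, 9.9, -6.5]], grip=[0, 0, 0, 0, 0, 0, 0, 0, 0, 0, 0])

```text
time: 7.08
position: [0.5925, 0.1346, 0.088]
tool_rot: [0.735, 0.678, -0.001, -0.0]
ft_force: [-0.3, -0.0, -1.1]
grip_width: 0.0218
```

```bash
python3 -c "
from h import *
o=robot.get_obs();print(o['time'],o['position'],o['tool_rot'],o['ft_force'],o['grip_width'])
a=cap('top','top3')['color'];b=cap('scene','scene3')['color']
cv2.imwrite('pics/z5.png',np.hstack([cv2.resize(a[155:305,235:385],(400,400)),cv2.resize(b[160:330,260:430],(400,400))]))"
```

```text
7.0833 [0.59249038 0.13464027 0.08804517] [ 7.34952729e-01  6.78117923e-01 -6.04789127e-04 -4.49368824e-04] [-0.31562158 -0.02565113 -1.09349906] 0.021759420774371235
```

View pics/z5.png

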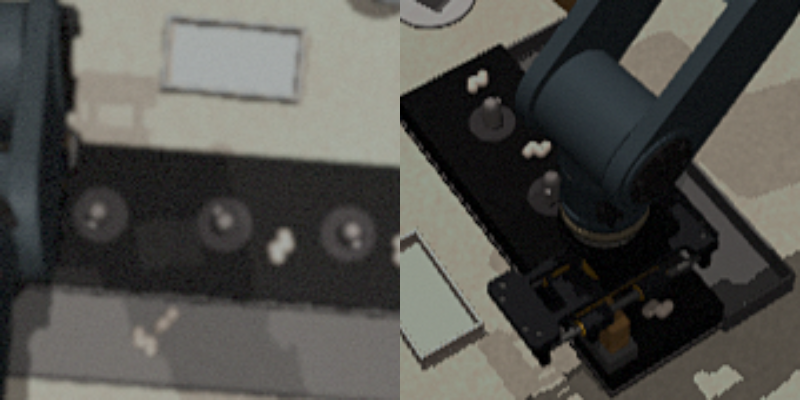

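Both chips are in the tray (left half, (145,340) and (168,318)), and the scraper stands behind the left outer chip.

Call:
carry_out(dr=[[0, 0, 0], [0, 0, 0], [0, 0, 0], [0, 0, 0], [0, 0, 0], [0, 0, 0], [0, 0, 0], [0, 0, 0], [0, 0, 0], [0, 0, 0], [0, 0, 0], [0, 0, 0], [0, 0, 0], [0, 0, 0], [0, 0, 0], [0, 0, 0], [0, 0, 0]], translation=[[-1, 0.1, 0], [-2, 0.2, 0], [-3, 0.25, 0], [-4, 0.3, 0], [-5, 0.4, 0], [-6, 0.5, 0], [-7, 0.55, 0], [-8, 0.6, 0], [-9, 0.7, 0], [-10, 0.8, 0], [-11, 0.9, 0], [-12, 0.95, 0], [-12.5, 1.0, 0], [-12.5, 1.0, 0], [-12.5, 1.0, 3], [-12.5, 1.0, 6.5], [-12.5, 1.0, 6.5]], grip=[0, 0, 0, 0, 0, 0, 0, 0, 0, 0, 0, 0, 0, 0, 0, 0, 0])

```text
time: 8.6
position: [0.4729, 0.1456, 0.1584]
tool_rot: [0.735, 0.678, 0.005, 0.004]
ft_force: [1.6, 0.3, -1.2]
grip_width: 0.0216
```

Call:
carry_out(dr=[[0, 0, 0], [0, 0, 0], [0, 0, 0], [0, 0, 0], [0, 0, 0], [0, 0, 0], [0, 0, 0], [0, 0, 0], [0, 0, 0], [0, 0, 0], [0, 0, 0], [0, 0, 0], [0, 0, 0]], translation=[[1.8, -3.7, 0], [3.6, -7.4, 0], [5.4, -11.1, 0], [7.2, -14.8, 0], [9, -18.5, 0], [10.9, -22.5, 0], [10.9, -22.5, 0], [10.9, -22.5, 0], [10.9, -22.5, -3], [10.9, -22.5, -5.5], [10.9, -22.5, -6.5], [10.9, -22.5, -6.5], [10.9, -22.5, -6.5]], grip=[0, 0, 0, 0, 0, 0, 0, 0, 0, 0, 0, 0, 0])

```text
time: 9.68
position: [0.5767, -0.0788, 0.0883]
tool_rot: [0.734, 0.679, -0.0, -0.001]
ft_force: [0.9, -0.2, -1.3]
grip_width: 0.0218
```

Call:
carry_out(dr=[[0, 0, 0], [0, 0, 0], [0, 0, 0], [0, 0, 0], [0, 0, 0], [0, 0, 0], [0, 0, 0], [0, 0, 0], [0, 0, 0], [0, 0, 0], [0, 0, 0], [0, 0, 0], [0, 0, 0], [0, 0, 0], [0, 0, 0], [0, 0, 0], [0, 0, 0]], translation=[[-1, 0.1, 0], [-2, 0.2, 0], [-3, 0.25, 0], [-4, 0.3, 0], [-5, 0.4, 0], [-6, 0.5, 0], [-7, 0.55, 0], [-8, 0.6, 0], [-9, 0.7, 0], [-10, 0.8, 0], [-11, 0.9, 0], [-12, 0.95, 0], [-12.5, 1.0, 0], [-12.5, 1.0, 0], [-12.5, 1.0, 3], [-12.5, 1.0, 6.5], [-12.5, 1.0, 6.5]], grip=[0, 0, 0, 0, 0, 0, 0, 0, 0, 0, 0, 0, 0, 0, 0, 0, 0])

```text
time: 11.1
position: [0.4563, -0.0715, 0.158]
tool_rot: [0.735, 0.678, 0.002, 0.005]
ft_force: [1.6, -0.1, -1.1]
grip_width: 0.0218
```

Call:
carry_out(dr=[[0, 0, 0], [0, 0, 0], [0, 0, 0], [0, 0, 0], [0, 0, 0], [0, 0, 0], [0, 0, 0], [0, 0, 0], [0, 0, 0], [0, 0, 0], [0, 0, 0], [0, 0, 0]], translation=[[2.5, -2.5, 0], [5, -5, 0], [7.5, -7.5, 0], [10, -10, 0], [11.6, -11.9, 0], [11.6, -11.9, 0], [11.6, -11.9, 0], [11.6, -11.9, -3], [11.6, -11.9, -5.5], [11.6, -11.9, -6.5], [11.6, -11.9, -6.5], [11.6, -11.9, -6.5]], grip=[0, 0, 0, 0, 0, 0, 0, 0, 0, 0, 0, 0])

```text
time: 12.1
position: [0.5677, -0.1881, 0.0884]
tool_rot: [0.735, 0.678, -0.0, -0.001]
ft_force: [0.7, 0.0, -1.5]
grip_width: 0.0218
```

Call:
carry_out(dr=[[0, 0, 0], [0, 0, 0], [0, 0, 0], [0, 0, 0], [0, 0, 0], [0, 0, 0], [0, 0, 0], [0, 0, 0], [0, 0, 0], [0, 0, 0], [0, 0, 0], [0, 0, 0], [0, 0, 0], [0, 0, 0], [0, 0, 0], [0, 0, 0], [0, 0, 0]], translation=[[-1, 0.1, 0], [-2, 0.2, 0], [-3, 0.25, 0], [-4, 0.3, 0], [-5, 0.4, 0], [-6, 0.5, 0], [-7, 0.55, 0], [-8, 0.6, 0], [-9, 0.7, 0], [-10, 0.8, 0], [-11, 0.9, 0], [-12, 0.95, 0], [-12.5, 1.0, 0], [-12.5, 1.0, 0], [-12.5, 1.0, 3], [-12.5, 1.0, 6.5], [-12.5, 1.0, 6.5]], grip=[0, 0, 0, 0, 0, 0, 0, 0, 0, 0, 0, 0, 0, 0, 0, 0, 0])

```text
time: 13.52
position: [0.4469, -0.1813, 0.1582]
tool_rot: [0.735, 0.678, 0.001, 0.006]
ft_force: [1.1, -0.8, -1.5]
grip_width: 0.0218
```

Call:
carry_out(dr=[[0, 0, 0], [0, 0, 0], [0, 0, 0], [0, 0, 0], [0, 0, 0], [0, 0, 0], [0, 0, 0], [0, 0, 0], [0, 0, 0], [0, 0, 0]], translation=[[3.4, 2, 0], [6.8, 4, 0], [10.2, 6, 0], [13.6, 8, 0], [17, 10, 0], [20.4, 12, 0], [23.8, 14.1, 0], [23.8, 14.1, 0], [23.8, 14.1, 0], [23.8, 14.1, 0]], grip=[0, 0, 0, 0, 0, 0, 0, 0, 0, 0])

```text
time: 14.35
position: [0.6803, -0.0376, 0.1523]
tool_rot: [0.735, 0.679, -0.001, -0.001]
ft_force: [0.3, -0.0, -1.7]
grip_width: 0.0214
```

```bash
python3 -c "
from h import *
o=robot.get_obs();print(o['time'],o['position'],o['tool_rot'],o['ft_force'],o['grip_width'])
a=cap('top','top4')['color'];b=cap('scene','scene4')['color']
cv2.imwrite('pics/z6.png',np.hstack([cv2.resize(a[155:325,225:415],(400,400)),cv2.resize(b[150:330,240:430],(400,400))]))"
```

```text
14.35 [ 0.68030919 -0.03757813  0.15233427] [ 0.73451043  0.67859633 -0.00085199 -0.00084601] [ 0.32334632 -0.01954889 -1.71815285] 0.02138686943540812
```

View pics/z6.png

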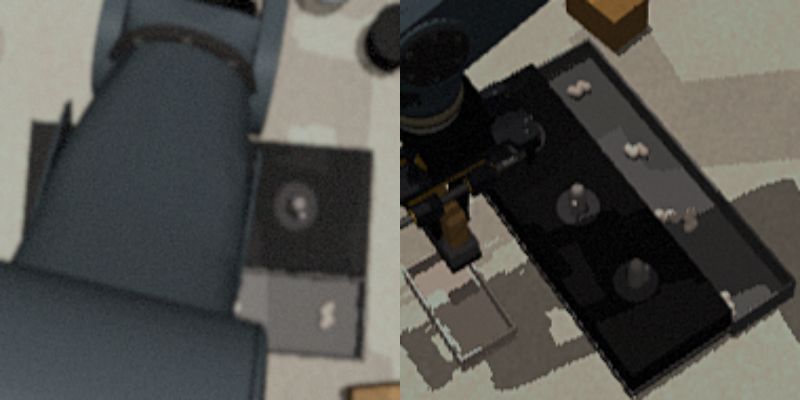

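All 5 chips are in the tray; the one at (727,298) is half hidden behind the deck edge, so it lies below deck level. I'll put the scraper back.

Call:
carry_out(dr=[[0, 0, 0], [0, 0, 0], [0, 0, 0], [0, 0, 0], [0, 0, 0], [0, 0, 0], [0, 0, 0], [0, 0, 0], [0, 0, 0], [0, 0, 0], [0, 0, 0], [0, 0, 0], [0, 0, 0], [0, 0, 0], [0, 0, 0], [0, 0, 0], [0, 0, 0], [0, 0, 0]], translation=[[0, -0.1, -3], [0, -0.1, -6], [0, -0.1, -9], [0, -0.1, -10], [0, -0.1, -10.6], [0, -0.1, -11.0], [0, -0.1, -11.2], [0, -0.1, -11.2], [0, -0.1, -11.2], [0, -0.1, -11.2], [0, -0.1, -11.2], [0, -0.1, -11.2], [0, -0.1, -11.2], [0, -0.1, -11.2], [0, -0.1, -11.2], [0, -0.1, -7], [0, -0.1, -3], [0, -0.1, 1]], grip=[0, 0, 0, 0, 0, 0, 0, 0, 0.6, 0.6, 0.6, 0.6, 0.6, 0.6, 0.6, 0.6, 0.6, 0.6])

```text
time: 15.95
position: [0.6804, -0.0388, 0.1634]
tool_rot: [0.735, 0.678, -0.001, -0.001]
ft_force: [0.7, -0.7, -0.0]
grip_width: 0.0517
```

```bash
cat > pl.py <<'E'
from h import *
import sys
def plates(c,known=((.606,-.325),(.441,-.353),(.438,.327))):
    im=cv2.GaussianBlur(c['color'],(0,0),0.8).astype(int)
    m=((im[...,0]-im[...,2]>-2)&(im.min(2)>110)).astype(np.uint8)
    m=cv2.morphologyEx(m,cv2.MORPH_OPEN,np.ones((3,3),np.uint8))
    m=cv2.morphologyEx(m,cv2.MORPH_CLOSE,np.ones((5,5),np.uint8))
    for q in cv2.findContours(m,cv2.RETR_EXTERNAL,cv2.CHAIN_APPROX_NONE)[0]:
        if cv2.contourArea(q)>500 and cv2.contourArea(q)<2500:
            e=cv2.fitEllipse(cv2.convexHull(q)); p=onz(c,e[0],.006); print(np.round(e[0],1),np.round(e[1],1),np.round(p,4))
if __name__=='__main__':
    c=cap('top',sys.argv[1]); plates(c); o=robot.get_obs(); print(o['time'],o['position'],o['tool_rot'],o['q'][[0,5]])
E
python3 pl.py top5; python3 -c "
from pl import *
plates(load('top0'))"
```

```text
[452.2 274.2] [39.3 40.6] [ 0.4409 -0.3533  0.006 ]
[438.6 207.6] [38.5 39.6] [ 0.606  -0.3245  0.006 ]
16.0 [ 0.68618864 -0.0397186   0.17405243] [0.73468553 0.67836835 0.00420976 0.00598514] [-0.22007309 -0.14045598]
[174. 276.] [40.1 41.5] [0.4378 0.3271 0.006 ]
[452.3 274.2] [39.4 40.7] [ 0.4408 -0.3534  0.006 ]
[438.6 207.6] [38.5 39.5] [ 0.606  -0.3246  0.006 ]
```

Call:
carry_out(dr=[[0, 0, 0.52], [0, 0, 0.52], [0, 0, 0.52], [0, 0, 0.52], [0, 0, 0.52], [0, 0, 0.52], [0, 0, 0.52], [0, 0, 0.52], [0, 0, 0.52], [0, 0, 0.52], [0, 0, 0.52], [0, 0, 0.52], [0, 0, 0.52], [0, 0, 0.52], [0, 0, 0.52], [0, 0, 0.52]], translation=[[-1, -4, 0], [-2, -8, 0], [-3, -12, 0], [-4, -16, 0], [-5, -20, 0], [-6, -24, 0], [-7.3, -28.6, 0], [-7.3, -28.6, 0], [-7.3, -28.6, 0], [-7.3, -28.6, -4], [-7.3, -28.6, -8], [-7.3, -28.6, -11.5], [-7.3, -28.6, -14], [-7.3, -28.6, -15], [-7.3, -28.6, -15], [-7.3, -28.6, -15]], grip=[0.7, 0.7, 0.7, 0.7, 0.7, 0.7, 0.7, 0.7, 0.7, 0.7, 0.7, 0.7, 0.7, 0.7, 0.7, 0.7])

```text
time: 17.33
position: [0.609, -0.3239, 0.0139]
tool_rot: [0.535, 0.845, 0.0, 0.0]
ft_force: [-0.1, -0.3, 1.9]
grip_width: 0.0608
```

Call:
carry_out(dr=[[0, 0, 0], [0, 0, 0], [0, 0, 0], [0, 0, 0], [0, 0, 0], [0, 0, 0], [0, 0, 0], [0, 0, 0]], translation=[[0, 0, 0], [0, 0, 0], [0, 0, 0], [0, 0, 0], [0, 0, 0], [0, 0, 0], [0, 0, 0], [0, 0, 0]], grip=[0, 0, 0, 0, 0, 0, 0, 0], newtons=10)

```text
time: 18.0
position: [0.6089, -0.3255, 0.0151]
tool_rot: [0.536, 0.844, -0.0, 0.001]
ft_force: [-0.5, 1.0, 6.3]
grip_width: 0.0403
```

Call:
carry_out(dr=[[0, 0, 0], [0, 0, 0], [0, 0, 0], [0, 0, 0], [0, 0, 0], [0, 0, -1.571], [0, 0, -1.571], [0, 0, -1.571], [0, 0, -1.571], [0, 0, -1.571], [0, 0, -1.571], [0, 0, -1.571], [0, 0, -1.571], [0, 0, -1.571], [0, 0, -1.571], [0, 0, -1.571], [0, 0, -1.571], [0, 0, -1.571], [0, 0, -1.571], [0, 0, -1.571]], translation=[[0, 0, 0.2], [0, 0, 0.2], [0, 0, 0.2], [0, 0, 0.2], [0, 0, 0.2], [0, 0, 0.2], [0, 0, 0.2], [0, 0, 0.2], [0, 0, 0.2], [0, 0, 0.2], [0, 0, 0.2], [0, 0, 0.2], [0, 0, 0.2], [0, 0, 0.2], [0, 0, 0.2], [0, 0, 0.2], [0, 0, 0.2], [0, 0, 0.2], [0, 0, 0.2], [0, 0, 0.2]], grip=[1, 1, 1, 1, 1, 1, 1, 1, 1, 1, 1, 1, 1, 1, 1, 1, 1, 1, 1, 1])

```text
time: 19.67
position: [0.608, -0.3248, 0.0153]
tool_rot: [0.976, 0.219, -0.0, -0.0]
ft_force: [0.2, 0.3, -0.1]
grip_width: 0.0871
```

Call:
carry_out(dr=[[0, 0, 0], [0, 0, 0], [0, 0, 0], [0, 0, 0], [0, 0, 0], [0, 0, 0], [0, 0, 0], [0, 0, 0], [0, 0, 0], [0, 0, 0], [0, 0, 0], [0, 0, 0], [0, 0, 0], [0, 0, 0]], translation=[[0, 0, 0], [0, 0, 0], [0, 0, 0], [0, 0, 0], [0, 0, 0], [0, 0, 0], [0, 0, 0], [0, 0, 0], [0, 0, 0], [0, 0, 0], [0, 0, 0], [0, 0, 0], [0, 0, 0], [0, 0, 0]], grip=[0, 0, 0, 0, 0, 0, 0, 0, 0, 0, 0, 0, 0, 0], newtons=30)

```text
time: 20.83
position: [0.6082, -0.3249, 0.0156]
tool_rot: [0.976, 0.218, 0.0, -0.0]
ft_force: [-0.9, -0.6, 0.0]
grip_width: 0.0401
```

```bash
python3 - <<'E'
from h import *
t=load('top0');s=load('scene0')
O=np.array([.526,-.0245]);ey=np.array([.080,.997])
rows=[]
for c in(t,s):
    r=[]
    for k in(.11,0,-.11):
        p=O+k*ey; u=np.round(proj(c,[p[0],p[1],.065])).astype(int)
        sub=c['color'][u[1]-13:u[1]+13,u[0]-13:u[0]+13]
        print(u); r.append(cv2.resize(cv2.convertScaleAbs(sub,alpha=1.5),(260,260),interpolation=cv2.INTER_CUBIC))
        # ring centroid on deck (grey base disc)
        if c is t:
            g=cv2.GaussianBlur(c['color'],(0,0),.7)[u[1]-16:u[1]+16,u[0]-16:u[0]+16].min(2)
            m=(g>47).astype(np.uint8); q=max(cv2.findContours(m,cv2.RETR_EXTERNAL,cv2.CHAIN_APPROX_NONE)[0],key=cv2.contourArea)
            e=cv2.fitEllipse(cv2.convexHull(q)); ce=np.array(e[0])+u-16; print('ring',ce,e[1],onz(c,ce,.05))
    rows.append(np.hstack(r))
cv2.imwrite('pics/z7.png',np.vstack(rows))
E
```

```text
[271 234]
ring [272.26906776 235.19510269] (19.421762466430664, 19.909326553344727) [0.53311637 0.0846261  0.05      ]
[318 238]
ring [318.73750496 238.72802734] (19.57522201538086, 20.060592651367188) [ 0.52459035 -0.02531112  0.05      ]
[365 241]
ring [364.92938042 242.27871513] (19.445898056030273, 20.083391189575195) [ 0.51601859 -0.13464913  0.05      ]
[352 272]
[324 238]
[299 207]
```

View pics/z7.png

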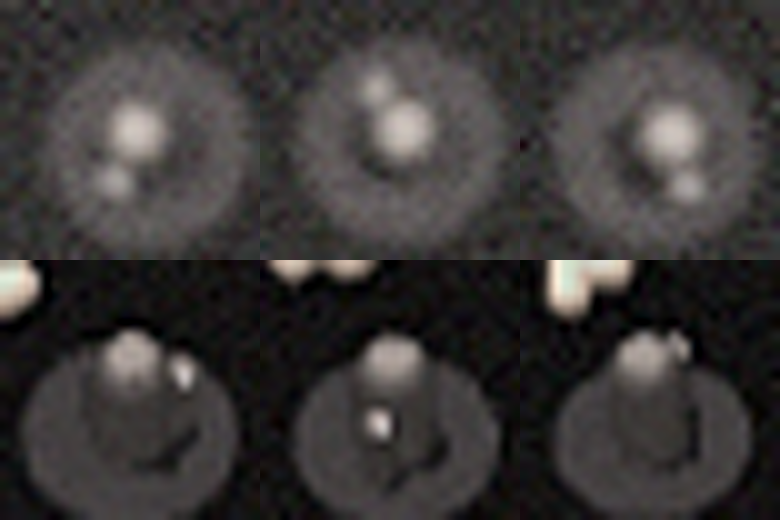

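```bash
python3 - <<'E'
from h import *
t=load('top0');s=load('scene0')
for nm,c,L in(('t',t,(((271,234),(137,130),(116,181)),((318,238),(144,129),(116,88)),((365,241),(152,134),(167,185)))),
              ('s',s,(((352,272),(130,100),(183,113)),((324,238),(133,100),(118,164)),((299,207),(119,100),(160,88))))):
    for o,a,b in L:
        P=lambda p:(o[0]-13+(p[0]+.5)/10-.5,o[1]-13+(p[1]+.5)/10-.5)
        p,q=onz(c,P(a),.081),onz(c,P(b),.074); d=(q-p)[:2]
        print(nm,p,q,np.hypot(*d),np.degrees(np.arctan2(d[1],d[0])))
o=robot.get_obs();print(o['position'],o['tool_rot'],o['q'][[0,5]])
E
```

```text
t [0.53387958 0.08426278 0.081     ] [0.52275242 0.08964923 0.074     ] 0.012362339331407263 154.16922966852468
t [ 0.5247508  -0.02531958  0.081     ] [ 0.53494284 -0.01897434  0.074     ] 0.012005815208918105 31.905082239392954
t [ 0.51654061 -0.13518912  0.081     ] [ 0.50529869 -0.13936446  0.074     ] 0.011992255551531507 -159.6245954187329
s [0.53608842 0.08597622 0.081     ] [0.52636287 0.09274393 0.074     ] 0.011848556296370827 145.1671253960765
s [ 0.52691375 -0.02369266  0.081     ] [ 0.53770926 -0.01583451  0.074     ] 0.013352663799821822 36.051185989714725
s [ 0.51999303 -0.13324529  0.081     ] [ 0.50733139 -0.13445646  0.074     ] 0.012719432386721925 -174.53591681990093
[ 0.60820745 -0.32489634  0.01556225] [ 9.75926431e-01  2.18099977e-01  9.97393189e-06 -1.69525557e-05] [-0.65231703  0.47871507]
```

The key tips show clearly in the top row: left at (116,181), middle at (376,88), right at (687,185). The key angles are about 150°, 33° and 200°. I'll carry the first plate to the right-hand spindle.

Call:
carry_out(dr=[[0, 0, 0], [0, 0, 0], [0, 0, 0], [0, 0, 1.484], [0, 0, 1.484], [0, 0, 1.484], [0, 0, 1.484], [0, 0, 1.484], [0, 0, 1.484], [0, 0, 1.484], [0, 0, 1.484], [0, 0, 1.484], [0, 0, 1.484], [0, 0, 1.484], [0, 0, 1.484], [0, 0, 1.484], [0, 0, 1.484], [0, 0, 1.484]], translation=[[0, 0, 4], [0, 0, 8], [0, 0, 11], [-1, 2, 11], [-2, 4, 11], [-3, 6, 11], [-4, 8, 11], [-5, 10.5, 11], [-6, 12.5, 11], [-7, 15, 11], [-8, 17, 11], [-9.05, 19.05, 11], [-9.05, 19.05, 11], [-9.05, 19.05, 11], [-9.05, 19.05, 11], [-9.05, 19.05, 11], [-9.05, 19.05, 11], [-9.05, 19.05, 11]], grip=[0, 0, 0, 0, 0, 0, 0, 0, 0, 0, 0, 0, 0, 0, 0, 0, 0, 0])

```text
time: 22.33
position: [0.5177, -0.1345, 0.1255]
tool_rot: [0.573, 0.82, -0.0, -0.0]
ft_force: [0.6, -0.1, -1.9]
grip_width: 0.0399
```

```bash
cat > j.py <<'E'
from h import *
np.set_printoptions(precision=4,suppress=True)
o=robot.get_obs();r=o['tool_rot'];print('t',o['time'],o['position'],'jaw',np.degrees(2*np.arctan2(r[1],r[0]))-90,'q',o['q'][[0,5]],'F',o['ft_force'],'M',o['moment'],'w',o['grip_width'])
E
python3 j.py
```

```text
t 22.3333 [ 0.5177 -0.1345  0.1255] jaw 20.08246958586237 q [-0.4632 -0.8137] F [ 0.5549 -0.0899 -1.925 ] M [ 0.0127 -0.0783  0.0208] w 0.039862794342134716
```

Call:
carry_out(dr=[[0, 0, 0], [0, 0, 0], [0, 0, 0], [0, 0, 0], [0, 0, 0], [0, 0, 0], [0, 0, 0], [0, 0, 0], [0, 0, 0], [0, 0, 0]], translation=[[0, 0, -1], [0, 0, -2], [0, 0, -2.4], [0, 0, -2.6], [0, 0, -2.8], [0, 0, -3.0], [0, 0, -3.2], [0, 0, -3.3], [0, 0, -3.3], [0, 0, -3.3]], grip=[0, 0, 0, 0, 0, 0, 0, 0, 0, 0])

```text
time: 23.17
position: [0.5178, -0.1344, 0.0927]
tool_rot: [0.572, 0.82, 0.0, 0.0]
ft_force: [0.5, 0.2, -0.6]
grip_width: 0.04
```

```bash
python3 j.py
```

```text
t 23.1667 [ 0.5178 -0.1344  0.0927] jaw 20.225272734266625 q [-0.463 -0.816] F [ 0.5016  0.1615 -0.6099] M [ 0.0271 -0.1162  0.0109] w 0.04004351808315884
```

Call:
carry_out(dr=[[0, 0, 0], [0, 0, 0], [0, 0, 0], [0, 0, 0], [0, 0, 0], [0, 0, 0], [0, 0, 0]], translation=[[0, 0, -0.2], [0, 0, -0.3], [0, 0, -0.4], [0, 0, -0.5], [0, 0, -0.6], [0, 0, -0.6], [0, 0, -0.6]], grip=[0, 0, 0, 0, 0, 0, 0])

```text
time: 23.75
position: [0.5176, -0.1344, 0.0864]
tool_rot: [0.572, 0.82, -0.0, -0.0]
ft_force: [0.0, -0.1, -1.5]
grip_width: 0.04
```

```bash
python3 j.py
```

```text
t 23.75 [ 0.5176 -0.1344  0.0864] jaw 20.226291563586074 q [-0.4631 -0.8161] F [ 0.0044 -0.1256 -1.5182] M [-0.0003 -0.0776 -0.015 ] w 0.039968645270616644
```

Call:
carry_out(dr=[[0, 0, 0], [0, 0, 0], [0, 0, 0], [0, 0, 0], [0, 0, 0], [0, 0, 0], [0, 0, 0], [0, 0, 0], [0, 0, 0], [0, 0, 0]], translation=[[0, 0, -0.2], [0, 0, -0.5], [0, 0, -0.8], [0, 0, -1.1], [0, 0, -1.4], [0, 0, -1.7], [0, 0, -1.9], [0, 0, -2.05], [0, 0, -2.05], [0, 0, -2.05]], grip=[0, 0, 0, 0, 0, 0, 0, 0, 0, 0])

```text
time: 24.58
position: [0.5177, -0.1344, 0.066]
tool_rot: [0.572, 0.82, -0.0, -0.0]
ft_force: [-0.7, -0.3, -1.6]
grip_width: 0.04
```

```bash
python3 j.py
```

```text
t 24.5833 [ 0.5177 -0.1344  0.066 ] jaw 20.22592632486017 q [-0.463  -0.8161] F [-0.7329 -0.3173 -1.6351] M [-0.0017 -0.1642  0.0489] w 0.03997039396319261
```

Call:
carry_out(dr=[[0, 0, 0], [0, 0, 0], [0, 0, 0], [0, 0, 0], [0, 0, 0], [0, 0, 0], [0, 0, 0], [0, 0, -0.075], [0, 0, -0.075], [0, 0, -0.075], [0, 0, -0.075], [0, 0, -0.075], [0, 0, -0.075], [0, 0, -0.075], [0, 0, -0.075], [0, 0, -0.075]], translation=[[0, 0, -0.1], [0, 0, -0.1], [0, 0, -0.1], [0, 0, -0.1], [0, 0, 3], [0, 0, 6], [0, 0, 8], [-1.2, -3.6, 8], [-2.4, -7.2, 8], [-3.6, -10.8, 8], [-4.8, -14.4, 8], [-6, -18, 8], [-7.5, -21.8, 8], [-7.5, -21.8, 8], [-7.5, -21.8, 8], [-7.5, -21.8, 8]], grip=[0, 0.7, 0.7, 0.7, 0.7, 0.7, 0.7, 0.7, 0.7, 0.7, 0.7, 0.7, 0.7, 0.7, 0.7, 0.7])

```text
time: 25.92
position: [0.4422, -0.352, 0.1458]
tool_rot: [0.603, 0.798, 0.0, -0.001]
ft_force: [0.3, -0.2, 0.1]
grip_width: 0.0609
```

```bash
python3 j.py; python3 - <<'E'
from h import *
a=cap('top','top6')['color'];b=cap('scene','scene6')['color']
cv2.imwrite('pics/z8.png',np.hstack([cv2.resize(a[165:325,320:480],(400,400)),cv2.resize(b[110:270,200:360],(400,400))]))
E
```

```text
t 25.9167 [ 0.4422 -0.352   0.1458] jaw 15.86361756571469 q [-0.8701 -1.1473] F [ 0.2762 -0.1555  0.1347] M [ 0.0474 -0.1554  0.0365] w 0.0608812962940082
```

View pics/z8.png

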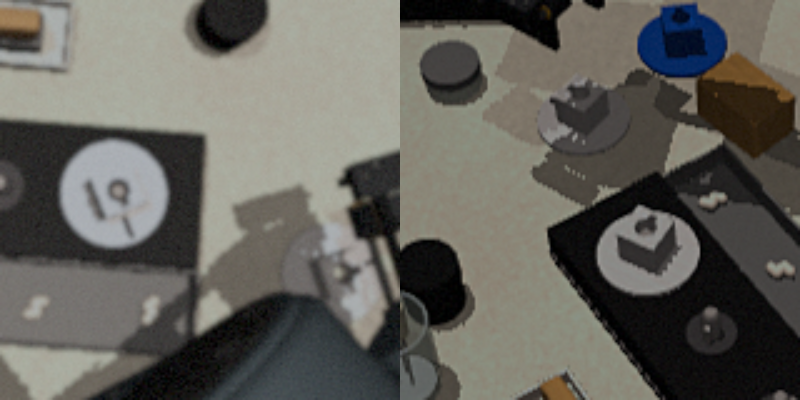

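The first plate lies flat on the right spindle ((115,193) in the left half) and the second has not moved. I'll grasp the second.

Call:
carry_out(dr=[[0, 0, 0], [0, 0, 0], [0, 0, 0], [0, 0, 0], [0, 0, 0], [0, 0, 0], [0, 0, 0], [0, 0, 0], [0, 0, 0], [0, 0, 0], [0, 0, 0], [0, 0, 0], [0, 0, 0], [0, 0, 0], [0, 0, 0], [0, 0, 0]], translation=[[0, 0, -4], [0, 0, -8], [0, 0, -11], [0, 0, -12.5], [0, 0, -13], [0, 0, -13], [0, 0, -13], [0, 0, -13], [0, 0, -13], [0, 0, -13], [0, 0, -13], [0, 0, -13], [0, 0, -13], [0, 0, -13], [0, 0, -13], [0, 0, -13]], grip=[0.7, 0.7, 0.7, 0.7, 0.7, 0.7, 0.7, 0, 0, 0, 0, 0, 0, 0, 0, 0], newtons=10)

```text
time: 27.35
position: [0.4428, -0.3528, 0.017]
tool_rot: [0.602, 0.798, -0.0, 0.0]
ft_force: [-1.7, 0.1, 5.8]
grip_width: 0.04
```

```bash
python3 j.py
```

```text
t 27.35 [ 0.4428 -0.3528  0.017 ] jaw 15.943186285711818 q [-0.87  -1.148] F [-1.6872  0.1245  5.7502] M [0.052  0.1164 0.0626] w 0.04001046104071053
```

Call:
carry_out(dr=[[0, 0, 0], [0, 0, 0], [0, 0, 0], [0, 0, 0], [0, 0, 0], [0, 0, -1.571], [0, 0, -1.571], [0, 0, -1.571], [0, 0, -1.571], [0, 0, -1.571], [0, 0, -1.571], [0, 0, -1.571], [0, 0, -1.571], [0, 0, -1.571], [0, 0, -1.571], [0, 0, -1.571], [0, 0, -1.571], [0, 0, -1.571], [0, 0, -1.571], [0, 0, -1.571]], translation=[[0, 0, 0], [0, 0, 0], [0, 0, 0], [0, 0, 0], [0, 0, 0], [0, 0, 0], [0, 0, 0], [0, 0, 0], [0, 0, 0], [0, 0, 0], [0, 0, 0], [0, 0, 0], [0, 0, 0], [0, 0, 0], [0, 0, 0], [0, 0, 0], [0, 0, 0], [0, 0, 0], [0, 0, 0], [0, 0, 0]], grip=[1, 1, 1, 1, 1, 1, 1, 1, 1, 1, 1, 1, 1, 1, 1, 1, 1, 1, 1, 1])

```text
time: 29.02
position: [0.4427, -0.3524, 0.0159]
tool_rot: [0.99, 0.139, -0.0, -0.0]
ft_force: [0.5, 0.7, 0.2]
grip_width: 0.087
```

Call:
carry_out(dr=[[0, 0, 0], [0, 0, 0], [0, 0, 0], [0, 0, 0], [0, 0, 0], [0, 0, 0], [0, 0, 0], [0, 0, 0], [0, 0, 0], [0, 0, 0], [0, 0, 0], [0, 0, 0], [0, 0, 0], [0, 0, 0]], translation=[[0, 0, 0], [0, 0, 0], [0, 0, 0], [0, 0, 0], [0, 0, 0], [0, 0, 0], [0, 0, 0], [0, 0, 0], [0, 0, 0], [0, 0, 0], [0, 0, 0], [0, 0, 0], [0, 0, 0], [0, 0, 0]], grip=[0, 0, 0, 0, 0, 0, 0, 0, 0, 0, 0, 0, 0, 0], newtons=30)

```text
time: 30.18
position: [0.4428, -0.3526, 0.016]
tool_rot: [0.99, 0.138, 0.0, 0.0]
ft_force: [-1.0, -0.7, -0.6]
grip_width: 0.0397
```

```bash
python3 j.py
```

```text
t 30.1833 [ 0.4428 -0.3526  0.016 ] jaw -74.08623741195917 q [-0.8699  0.4232] F [-0.9879 -0.7109 -0.5811] M [-0.0913  0.0054 -0.0066] w 0.03970910193644214
```

Call:
carry_out(dr=[[0, 0, 0], [0, 0, 0], [0, 0, 0], [0, 0, 1.868], [0, 0, 1.868], [0, 0, 1.868], [0, 0, 1.868], [0, 0, 1.868], [0, 0, 1.868], [0, 0, 1.868], [0, 0, 1.868], [0, 0, 1.868], [0, 0, 1.868], [0, 0, 1.868], [0, 0, 1.868], [0, 0, 1.868], [0, 0, 1.868], [0, 0, 1.868], [0, 0, 1.868], [0, 0, 1.868]], translation=[[0, 0, 4], [0, 0, 8], [0, 0, 11], [0.8, 3.3, 11], [1.6, 6.6, 11], [2.4, 9.9, 11], [3.2, 13.2, 11], [4, 16.4, 11], [5, 19.7, 11], [5.8, 23, 11], [6.6, 26.3, 11], [7.5, 29.6, 11], [8.35, 32.8, 11], [8.35, 32.8, 11], [8.35, 32.8, 11], [8.35, 32.8, 11], [8.35, 32.8, 11], [8.35, 32.8, 11], [8.35, 32.8, 11], [8.35, 32.8, 11]], grip=[0, 0, 0, 0, 0, 0, 0, 0, 0, 0, 0, 0, 0, 0, 0, 0, 0, 0, 0, 0])

```text
time: 31.85
position: [0.5256, -0.0241, 0.1257]
tool_rot: [0.479, 0.878, -0.0, -0.001]
ft_force: [-0.7, -0.5, -1.7]
grip_width: 0.0397
```

```bash
python3 j.py
```

```text
t 31.85 [ 0.5256 -0.0241  0.1257] jaw 32.77028454910683 q [-0.2585 -0.8306] F [-0.7374 -0.5148 -1.7213] M [ 0.0325 -0.1249  0.0073] w 0.039697762382962375
```

Now I'll go down to just past the key-top height, adding a small position correction.

Call:
carry_out(dr=[[0, 0, 0], [0, 0, 0], [0, 0, 0], [0, 0, 0], [0, 0, 0], [0, 0, 0], [0, 0, 0], [0, 0, 0], [0, 0, 0], [0, 0, 0], [0, 0, 0], [0, 0, 0], [0, 0, 0]], translation=[[0.05, -0.05, -1], [0.05, -0.05, -2], [0.05, -0.05, -2.4], [0.05, -0.05, -2.6], [0.05, -0.05, -2.8], [0.05, -0.05, -3.0], [0.05, -0.05, -3.2], [0.05, -0.05, -3.4], [0.05, -0.05, -3.6], [0.05, -0.05, -3.7], [0.05, -0.05, -3.8], [0.05, -0.05, -3.8], [0.05, -0.05, -3.8]], grip=[0, 0, 0, 0, 0, 0, 0, 0, 0, 0, 0, 0, 0])

```text
time: 32.93
position: [0.5267, -0.0249, 0.0881]
tool_rot: [0.478, 0.879, 0.0, 0.0]
ft_force: [0.6, 0.1, -1.8]
grip_width: 0.0399
```

```bash
python3 j.py
```

```text
t 32.9333 [ 0.5267 -0.0249  0.0881] jaw 32.94435910032762 q [-0.2593 -0.8343] F [ 0.6259  0.1264 -1.8401] M [-0.0248 -0.1118 -0.0262] w 0.03989195018262113
```

Call:
carry_out(dr=[[0, 0, 0], [0, 0, 0], [0, 0, 0], [0, 0, 0], [0, 0, 0], [0, 0, 0], [0, 0, 0], [0, 0, 0], [0, 0, 0], [0, 0, 0], [0, 0, 0]], translation=[[0, 0, -0.2], [0, 0, -0.4], [0, 0, -0.7], [0, 0, -1.0], [0, 0, -1.3], [0, 0, -1.6], [0, 0, -1.9], [0, 0, -2.1], [0, 0, -2.2], [0, 0, -2.2], [0, 0, -2.2]], grip=[0, 0, 0, 0, 0, 0, 0, 0, 0, 0, 0])

```text
time: 33.85
position: [0.5268, -0.0249, 0.0661]
tool_rot: [0.478, 0.879, 0.0, 0.0]
ft_force: [-0.5, -0.4, -1.9]
grip_width: 0.0399
```

```bash
python3 j.py
```

```text
t 33.85 [ 0.5268 -0.0249  0.0661] jaw 32.94811066457562 q [-0.2593 -0.8343] F [-0.4577 -0.3601 -1.902 ] M [-0.0035 -0.2112 -0.0344] w 0.039886614981306634
```

Call:
carry_out(dr=[[0, 0, 0], [0, 0, 0], [0, 0, 0], [0, 0, 0], [0, 0, 0], [0, 0, 0], [0, 0, 0], [0, 0, 0.524], [0, 0, 0.524], [0, 0, 0.524], [0, 0, 0.524], [0, 0, 0.524], [0, 0, 0.524]], translation=[[0, 0, -0.1], [0, 0, -0.1], [0, 0, -0.1], [0, 0, -0.1], [0, 0, 3], [0, 0, 6], [0, 0, 8], [0, 3, 8], [0, 6, 8], [0, 9, 8], [0, 12, 8], [0, 12, 8], [0, 12, 8]], grip=[0, 0.7, 0.7, 0.7, 0.7, 0.7, 0.7, 0.7, 0.7, 0.7, 0.7, 0.7, 0.7])

```text
time: 34.93
position: [0.5264, 0.0965, 0.1459]
tool_rot: [0.232, 0.973, -0.0, -0.0]
ft_force: [-1.2, -0.9, -0.3]
grip_width: 0.061
```

```bash
python3 j.py;python3 pl.py top7; python3 - <<'E'
from h import *
a=load('top7')['color'];b=cap('scene','scene7')['color']
cv2.imwrite('pics/z9.png',np.hstack([cv2.resize(a[165:325,130:420],(725,400)),cv2.resize(a[260:300,160:190],(75,100))])) if 0 else cv2.imwrite('pics/z9.png',np.hstack([cv2.resize(a[165:325,130:290],(400,400)),cv2.resize(b[220:400,300:500],(400,400))]))
E
```

```text
t 34.9333 [0.5264 0.0965 0.1459] jaw 63.143478817406645 q [-0.0275 -1.1294] F [-1.2284 -0.8962 -0.2907] M [ 0.0291 -0.1004 -0.0009] w 0.061013007499537544
[161.9 290.9] [38.7 41.8] [0.4017 0.3551 0.006 ]
[365.1 242. ] [41.8 42.6] [ 0.5202 -0.1402  0.006 ]
34.9833 [0.52664263 0.09542076 0.14592474] [ 2.33518282e-01  9.72352387e-01 -2.07150530e-04  6.03334695e-05] [-0.02941527 -1.12847667]
```

View pics/z9.png

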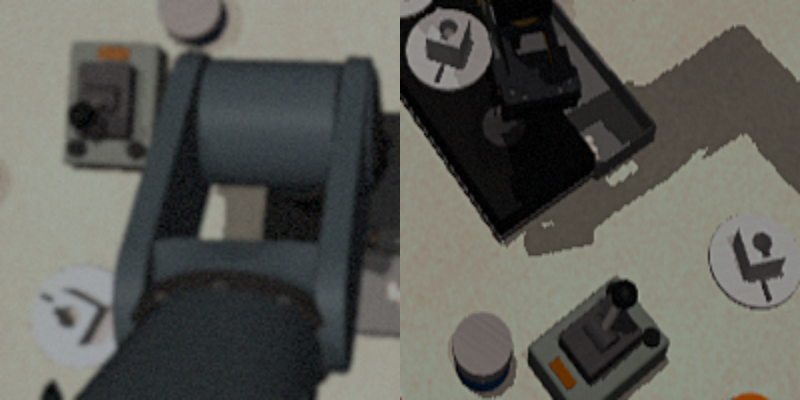

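The third plate has been knocked aside: it is now at (75,315) in the left half and (755,260) in the right. I'll measure it again.

```bash
python3 - <<'E'
from h import *
np.set_printoptions(precision=4,suppress=True)
t=load('top7');s=load('scene7')
c=s; im=cv2.GaussianBlur(c['color'],(0,0),.8).astype(int);x,y=477,338
sub=im[y-32:y+32,x-32:x+32]; m=(sub[...,0]-sub[...,2]>-8).astype(np.uint8)
m=cv2.morphologyEx(m,cv2.MORPH_OPEN,np.ones((3,3),np.uint8))
q=max(cv2.findContours(m,cv2.RETR_EXTERNAL,cv2.CHAIN_APPROX_NONE)[0],key=cv2.contourArea)
e=cv2.fitEllipse(cv2.convexHull(q));ce=np.array(e[0])+[x-32,y-32];print('scene disc',ce,e[1],onz(s,ce,.006))
P1=lambda x,y:(130+(x+.5)/2.5-.5,165+(y+.5)/2.5-.5);P2=lambda x,y:(300+(x-400+.5)/2-.5,220+(y+.5)*.45-.5)
print('bore',tri(t,P1(67,312),s,P2(763,242)),onz(t,P1(67,312),.044))
print('bar',onz(t,P1(42,297),.006),onz(s,P2(770,301),.006))
# control: toggle ball
for nm,a,b in(('ball',(84,117),(622,292)),):
    print(nm,tri(t,P1(*a),s,P2(*b)))
print('box top corners',[onz(t,P1(*a),.045) for a in((72,42),(165,47),(155,170),(65,163))])
A=cv2.resize(t['color'][275:305,145:180],(400,342),interpolation=cv2.INTER_CUBIC);B=cv2.resize(s['color'][310:366,450:510],(366,342),interpolation=cv2.INTER_CUBIC)
cv2.imwrite('pics/z10.png',np.hstack([A,B]))
E
```

```text
scene disc [477.1692 337.16  ] (40.612144470214844, 47.1644401550293) [0.4063 0.3576 0.006 ]
bore (array([0.405 , 0.3564, 0.0442]), np.float64(0.002996686782703189)) [0.4061 0.3554 0.044 ]
bar [0.4198 0.3931 0.006 ] [0.4244 0.3967 0.006 ]
ball (array([0.5807, 0.3204, 0.1167]), np.float64(0.0024077916159413026))
box top corners [array([0.6634, 0.3588, 0.045 ]), array([0.6585, 0.2697, 0.045 ]), array([0.5398, 0.2762, 0.045 ]), array([0.5465, 0.3616, 0.045 ])]
```

View pics/z10.png

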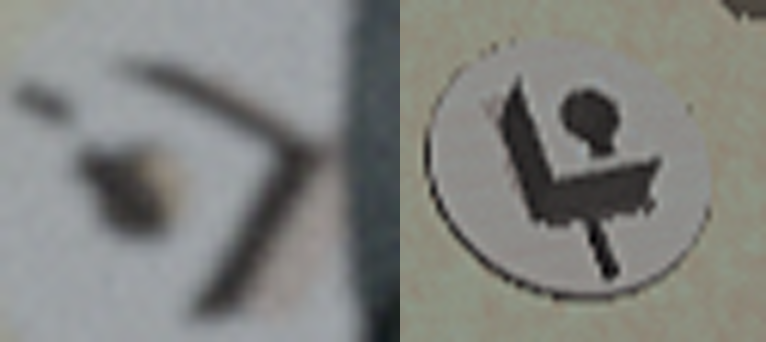

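Call:
carry_out(dr=[[0, 0, 0.03], [0, 0, 0.03], [0, 0, 0.03], [0, 0, 0.03], [0, 0, 0.03], [0, 0, 0.03], [0, 0, 0.03], [0, 0, 0.03], [0, 0, 0.03], [0, 0, 0.03], [0, 0, 0.03], [0, 0, 0.03], [0, 0, 0.03], [0, 0, 0.03], [0, 0, 0.03], [0, 0, 0.03]], translation=[[-1.6, 3.2, 0], [-3.2, 6.5, 0], [-4.8, 9.7, 0], [-6.4, 13, 0], [-8, 16.2, 0], [-9.6, 19.5, 0], [-11.2, 22.7, 0], [-12.35, 25.9, 0], [-12.35, 25.9, 0], [-12.35, 25.9, 0], [-12.35, 25.9, -4], [-12.35, 25.9, -8], [-12.35, 25.9, -11], [-12.35, 25.9, -12.5], [-12.35, 25.9, -13], [-12.35, 25.9, -13]], grip=[0.75, 0.75, 0.75, 0.75, 0.75, 0.75, 0.75, 0.75, 0.75, 0.75, 0.75, 0.75, 0.75, 0.75, 0.75, 0.75])

```text
time: 36.37
position: [0.4036, 0.352, 0.0147]
tool_rot: [0.221, 0.975, -0.001, -0.001]
ft_force: [0.2, -0.9, 0.4]
grip_width: 0.0652
```

Call:
carry_out(dr=[[0, 0, 0], [0, 0, 0], [0, 0, 0], [0, 0, 0], [0, 0, 0], [0, 0, 0], [0, 0, 0], [0, 0, 0], [0, 0, 0], [0, 0, 0], [0, 0, 0]], translation=[[0, 0, 0], [0, 0, 0], [0, 0, 0], [0, 0, 0], [0, 0, 0], [0, 0, 0], [0, 0, 0], [0, 0, 0], [0, 0, 0], [0, 0, 0], [0, 0, 0]], grip=[0, 0, 0, 0, 0, 0, 0, 0, 0, 0, 0], newtons=10)

```text
time: 37.28
position: [0.4037, 0.3544, 0.0171]
tool_rot: [0.219, 0.976, 0.0, 0.001]
ft_force: [-0.2, -1.2, 6.7]
grip_width: 0.0404
```

```bash
python3 j.py
```

```text
t 37.2833 [0.4037 0.3544 0.0171] jaw 64.6972150792875 q [ 0.5124 -0.6165] F [-0.1591 -1.238   6.6577] M [-0.1152 -0.1367 -0.0747] w 0.040414939596939224
```

Call:
carry_out(dr=[[0, 0, 0], [0, 0, 0], [0, 0, 0], [0, 0, 0], [0, 0, 0], [0, 0, -1.571], [0, 0, -1.571], [0, 0, -1.571], [0, 0, -1.571], [0, 0, -1.571], [0, 0, -1.571], [0, 0, -1.571], [0, 0, -1.571], [0, 0, -1.571], [0, 0, -1.571], [0, 0, -1.571], [0, 0, -1.571], [0, 0, -1.571], [0, 0, -1.571], [0, 0, -1.571]], translation=[[0, 0, 0], [0, 0, 0], [0, 0, 0], [0, 0, 0], [0, 0, 0], [0, 0, 0], [0, 0, 0], [0, 0, 0], [0, 0, 0], [0, 0, 0], [0, 0, 0], [0, 0, 0], [0, 0, 0], [0, 0, 0], [0, 0, 0], [0, 0, 0], [0, 0, 0], [0, 0, 0], [0, 0, 0], [0, 0, 0]], grip=[1, 1, 1, 1, 1, 1, 1, 1, 1, 1, 1, 1, 1, 1, 1, 1, 1, 1, 1, 1])

```text
time: 38.95
position: [0.4031, 0.354, 0.0159]
tool_rot: [0.844, 0.536, -0.0, -0.0]
ft_force: [1.0, -0.4, 0.2]
grip_width: 0.0872
```

Call:
carry_out(dr=[[0, 0, 0], [0, 0, 0], [0, 0, 0], [0, 0, 0], [0, 0, 0], [0, 0, 0], [0, 0, 0], [0, 0, 0], [0, 0, 0], [0, 0, 0], [0, 0, 0], [0, 0, 0], [0, 0, 0], [0, 0, 0]], translation=[[0, 0, 0], [0, 0, 0], [0, 0, 0], [0, 0, 0], [0, 0, 0], [0, 0, 0], [0, 0, 0], [0, 0, 0], [0, 0, 0], [0, 0, 0], [0, 0, 0], [0, 0, 0], [0, 0, 0], [0, 0, 0]], grip=[0, 0, 0, 0, 0, 0, 0, 0, 0, 0, 0, 0, 0, 0], newtons=30)

```text
time: 40.12
position: [0.4031, 0.3541, 0.0161]
tool_rot: [0.845, 0.535, -0.0, -0.0]
ft_force: [0.1, 1.4, -0.0]
grip_width: 0.0399
```

```bash
python3 j.py
```

```text
t 40.1167 [0.4031 0.3541 0.0161] jaw -25.322171997827525 q [0.5123 0.9542] F [ 0.074   1.3974 -0.0406] M [-0.0074 -0.0485  0.0737] w 0.0398845008021073
```

Call:
carry_out(dr=[[0, 0, 0], [0, 0, 0], [0, 0, 0], [0, 0, 1.489], [0, 0, 1.489], [0, 0, 1.489], [0, 0, 1.489], [0, 0, 1.489], [0, 0, 1.489], [0, 0, 1.489], [0, 0, 1.489], [0, 0, 1.489], [0, 0, 1.489], [0, 0, 1.489], [0, 0, 1.489], [0, 0, 1.489], [0, 0, 1.489], [0, 0, 1.489], [0, 0, 1.489], [0, 0, 1.489]], translation=[[0, 0, 4], [0, 0, 8], [0, 0, 11], [1.5, -3, 11], [3, -6, 11], [4.5, -9, 11], [6, -12, 11], [7.5, -15, 11], [9, -18, 11], [10.5, -21, 11], [12, -24, 11], [13.2, -26.9, 11], [13.2, -26.9, 11], [13.2, -26.9, 11], [13.2, -26.9, 11], [13.2, -26.9, 11], [13.2, -26.9, 11], [13.2, -26.9, 11], [13.2, -26.9, 11], [13.2, -26.9, 11]], grip=[0, 0, 0, 0, 0, 0, 0, 0, 0, 0, 0, 0, 0, 0, 0, 0, 0, 0, 0, 0])

```text
time: 41.78
position: [0.5351, 0.0852, 0.126]
tool_rot: [0.259, 0.966, -0.0, -0.0]
ft_force: [-0.2, 0.3, -1.5]
grip_width: 0.0398
```

```bash
python3 j.py
```

```text
t 41.7833 [0.5351 0.0852 0.126 ] jaw 59.96571239362274 q [-0.0484 -1.095 ] F [-0.1638  0.2529 -1.5098] M [ 0.0706 -0.2091  0.0143] w 0.03984552891609146
```

Call:
carry_out(dr=[[0, 0, 0], [0, 0, 0], [0, 0, 0], [0, 0, 0], [0, 0, 0], [0, 0, 0], [0, 0, 0], [0, 0, 0], [0, 0, 0], [0, 0, 0], [0, 0, 0], [0, 0, 0], [0, 0, 0]], translation=[[0, 0, -1], [0, 0, -2], [0, 0, -2.4], [0, 0, -2.6], [0, 0, -2.8], [0, 0, -3.0], [0, 0, -3.2], [0, 0, -3.4], [0, 0, -3.6], [0, 0, -3.7], [0, 0, -3.8], [0, 0, -3.8], [0, 0, -3.8]], grip=[0, 0, 0, 0, 0, 0, 0, 0, 0, 0, 0, 0, 0])

```text
time: 42.87
position: [0.535, 0.0849, 0.088]
tool_rot: [0.259, 0.966, -0.0, -0.0]
ft_force: [-1.3, -0.5, -3.1]
grip_width: 0.0395
```

```bash
python3 j.py
```

```text
t 42.8667 [0.535  0.0849 0.088 ] jaw 59.994883522588594 q [-0.0488 -1.0956] F [-1.2944 -0.4598 -3.1308] M [-0.1441 -0.0761  0.0037] w 0.039523480918938064
```

Call:
carry_out(dr=[[0, 0, 0], [0, 0, 0], [0, 0, 0], [0, 0, 0], [0, 0, 0], [0, 0, 0], [0, 0, 0], [0, 0, 0], [0, 0, 0], [0, 0, 0], [0, 0, 0]], translation=[[0, 0, -0.2], [0, 0, -0.4], [0, 0, -0.7], [0, 0, -1.0], [0, 0, -1.3], [0, 0, -1.6], [0, 0, -1.9], [0, 0, -2.1], [0, 0, -2.2], [0, 0, -2.2], [0, 0, -2.2]], grip=[0, 0, 0, 0, 0, 0, 0, 0, 0, 0, 0])

```text
time: 43.78
position: [0.5348, 0.085, 0.0661]
tool_rot: [0.259, 0.966, -0.0, -0.0]
ft_force: [-2.4, -4.2, 1.0]
grip_width: 0.0401
```

```bash
python3 j.py
```

```text
t 43.7833 [0.5348 0.085  0.0661] jaw 60.000194658812234 q [-0.0487 -1.0956] F [-2.4109 -4.2284  1.0451] M [-0.5768  0.3015  0.0724] w 0.04013927721900307
```

Call:
carry_out(dr=[[0, 0, 0], [0, 0, 0], [0, 0, 0], [0, 0, 0], [0, 0, 0], [0, 0, 0], [0, 0, 0], [0, 0, 0], [0, 0, 0.47], [0, 0, 0.47], [0, 0, 0.47], [0, 0, 0.47], [0, 0, 0.47], [0, 0, 0.47], [0, 0, 0.47], [0, 0, 0.47]], translation=[[0, 0, -0.1], [0, 0, -0.1], [0, 0, -0.1], [0, 0, -0.1], [0, 0, 3], [0, 0, 6], [0, 0, 9], [0, 0, 13.4], [-0.5, 4, 13.4], [-0.5, 8, 13.4], [-0.5, 12, 13.4], [-0.5, 16, 13.4], [-0.5, 20, 13.4], [-0.5, 23.7, 13.4], [-0.5, 23.7, 13.4], [-0.5, 23.7, 13.4]], grip=[0, 0.7, 0.7, 0.7, 0.7, 0.7, 0.7, 0.7, 0, 0, 0, 0, 0, 0, 0, 0])

```text
time: 45.12
position: [0.5299, 0.3247, 0.1997]
tool_rot: [0.025, 1.0, 0.0, 0.0]
ft_force: [0.4, -0.6, 0.5]
grip_width: 0.0157
```

```bash
python3 j.py; python3 - <<'E'
from h import *
a=cap('top','top8');b=cap('scene','scene8')
cv2.imwrite('pics/z11.png',np.hstack([cv2.resize(a['color'][195:275,230:410],(450,200)),np.zeros((200,0,3),np.uint8)])) 
A=cv2.resize(a['color'][165:325,230:410],(400,356));B=cv2.resize(b['color'][160:338,235:435],(400,356))
cv2.imwrite('pics/z11.png',np.hstack([A,B]))
E
```

```text
t 45.1167 [0.5299 0.3247 0.1997] jaw 87.15030080869533 q [ 0.37   -1.1514] F [ 0.4052 -0.5683  0.476 ] M [ 0.043  -0.1332  0.0291] w 0.015674962149039535
```

View pics/z11.png

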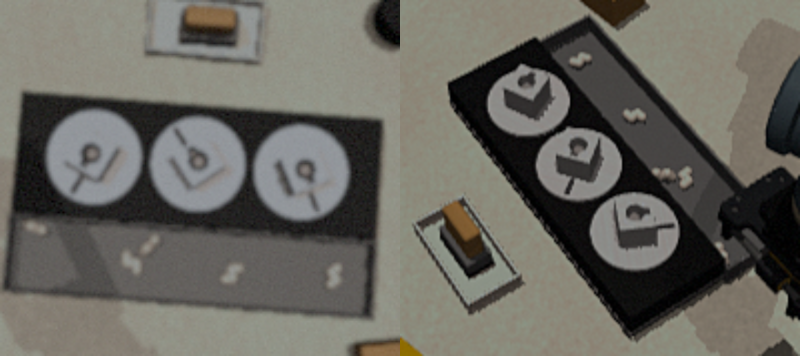

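All three plates look flat, all 5 chips are in the tray and the scraper is in its caddy. I'll check the plate heights by triangulating.

```bash
python3 - <<'E'
from h import *
np.set_printoptions(precision=4,suppress=True)
cs=(load('top8'),load('scene8'))
for p in((.535,.085),(.5263,-.0248),(.5177,-.1344)):
    r=[]
    for c,th in zip(cs,(85,85)):
        u=np.round(proj(c,[*p,.056])).astype(int);R=32
        g=cv2.GaussianBlur(c['color'],(0,0),.8)[u[1]-R:u[1]+R,u[0]-R:u[0]+R].min(2)
        m=(g>th).astype(np.uint8); n,l=cv2.connectedComponents(m); k=np.bincount(l[R-18:R+18,R-18:R+18].ravel(),minlength=n)[1:].argmax()+1
        q=max(cv2.findContours((l==k).astype(np.uint8),cv2.RETR_EXTERNAL,cv2.CHAIN_APPROX_NONE)[0],key=cv2.contourArea)
        e=cv2.fitEllipse(cv2.convexHull(q)); r+=[np.array(e[0])+u-R,e]
    print(*tri(cs[0],r[0],cs[1],r[2]),r[1][1],r[3][1],r[3][2])
E
```

```text
[0.5336 0.0854 0.0486] 0.0007265547212852688 (42.73129653930664, 43.345863342285156) (38.41353225708008, 44.01143264770508) 92.16319274902344
[ 0.5259 -0.0251  0.0487] 0.0005012219888527256 (42.82492446899414, 43.086360931396484) (35.8283805847168, 42.20033264160156) 87.84211730957031
[ 0.5168 -0.135   0.0504] 0.0005467364194406102 (42.835899353027344, 43.208412170410156) (34.78472900390625, 40.17019271850586) 85.19341278076172
```

All three are at the same height, with the known camera bias of about -6 mm. Now the toggle.

Call:
carry_out(dr=[[0, 0, 0], [0, 0, 0], [0, 0, 0], [0, 0, 0], [0, 0, 0], [0, 0, 0], [0, 0, 0], [0, 0, 0], [0, 0, 0], [0, 0, 0], [0, 0, 0], [0, 0, 0], [0, 0, 0], [0, 0, 0], [0, 0, 0]], translation=[[0, -0.2, -3.5], [0, -0.2, -7], [0, -0.2, -9.5], [0, -0.2, -9.5], [1, -0.25, -9.5], [2, -0.3, -9.5], [3, -0.35, -9.5], [4, -0.4, -9.5], [5, -0.45, -9.5], [6, -0.5, -9.5], [7, -0.55, -9.5], [7.5, -0.6, -9.5], [8, -0.6, -9.5], [8, -0.6, -9.5], [8, -0.6, -9.5]], grip=[0, 0, 0, 0, 0, 0, 0, 0, 0, 0, 0, 0, 0, 0, 0])

```text
time: 46.47
position: [0.6103, 0.316, 0.1047]
tool_rot: [0.027, 1.0, -0.0, 0.0]
ft_force: [-0.4, -0.7, 0.5]
grip_width: 0.0007
```

```bash
python3 j.py
```

```text
t 46.4667 [0.6103 0.316  0.1047] jaw 86.92442331901057 q [ 0.3157 -1.2012] F [-0.3627 -0.6502  0.4621] M [ 0.185  -0.0639 -0.0344] w 0.0006833347652290315
```

Next, small steps forward until the stop shows up as a force.

Call:
carry_out(dr=[[0, 0, 0], [0, 0, 0], [0, 0, 0], [0, 0, 0]], translation=[[0.25, 0, 0], [0.5, 0, 0], [0.5, 0, 0], [0.5, 0, 0]], grip=[0, 0, 0, 0])

```text
time: 46.8
position: [0.6109, 0.316, 0.1046]
tool_rot: [0.027, 1.0, -0.001, -0.004]
ft_force: [-7.2, -0.9, 3.5]
grip_width: 0.0005
```

Call:
carry_out(dr=[[0, 0, 0], [0, 0, 0], [0, 0, 0], [0, 0, 0]], translation=[[0.25, 0, 0], [0.5, 0, 0], [0.5, 0, 0], [0.5, 0, 0]], grip=[0, 0, 0, 0])

```text
time: 47.13
position: [0.6112, 0.316, 0.1046]
tool_rot: [0.026, 1.0, -0.002, -0.009]
ft_force: [-16.8, 0.1, 9.9]
grip_width: 0.0005
```

The tool stopped at x = 0.611 with 17 N, which is the end stop. I'll back off, rise and look.

Call:
carry_out(dr=[[0, 0, 0], [0, 0, 0], [0, 0, 0], [0, 0, 0], [0, 0, 0], [0, 0, 0], [0, 0, 0], [0, 0, 0], [0, 0, 0], [0, 0, 0]], translation=[[-2, 0, 0], [-5, 0, 0], [-8, 0, 2], [-9, 0, 6], [-10, -2, 10], [-12, -6, 14], [-14, -10, 16], [-16, -14, 16], [-16, -18, 16], [-16, -18, 16]], grip=[0, 0, 0, 0, 0, 0, 0, 0, 0, 0])

```text
time: 47.97
position: [0.4594, 0.1336, 0.2666]
tool_rot: [0.027, 1.0, -0.001, 0.002]
ft_force: [0.5, 0.4, -0.6]
grip_width: 0.0007
```

```bash
python3 j.py; python3 - <<'E'
from h import *
a=cap('top','top9');b=cap('scene','scene9')
A=cv2.resize(a['color'][150:310,80:420],(765,360))
cv2.imwrite('pics/z12.png',np.vstack([cv2.resize(a['color'][150:310,80:420],(510,240)),cv2.resize(b['color'][150:480,180:520],(510,360))]))
E
```

```text
t 47.9667 [0.4594 0.1336 0.2666] jaw 86.9356938476391 q [ 0.05   -1.4664] F [ 0.4661  0.3543 -0.6048] M [ 0.1011 -0.1541 -0.0525] w 0.000668363413473612
```

View pics/z12.png

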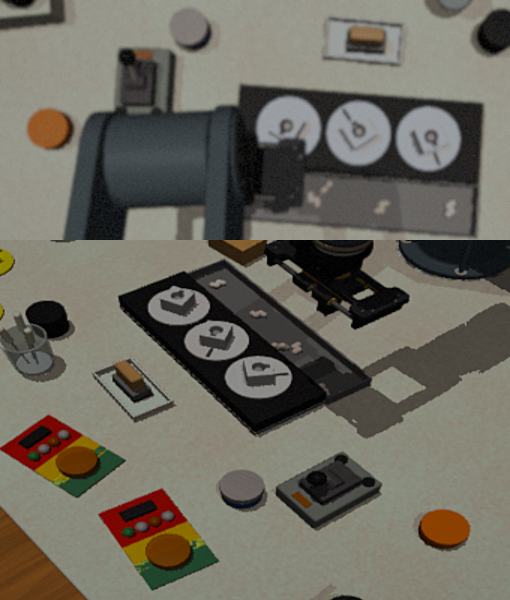

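```bash
python3 - <<'E'
from h import *
np.set_printoptions(precision=4,suppress=True)
for T,S,u,v in(('top0','scene0',(163,211),(411,352)),('top9','scene9',(164.5,188),(391,368))):
    r=[]
    for n,w in((T,u),(S,v)):
        c=load(n); x,y=map(int,w); sub=c['color'][y-14:y+14,x-14:x+14]; m=(sub.max(2)<38).astype(np.uint8)
        k,l,st,ce=cv2.connectedComponentsWithStats(m); i=st[1:,4].argmax()+1; r+=[c,ce[i]+[x-14,y-14]]; print(n,r[-1],st[i])
    print(tri(*r))
E
```

```text
top0 [165.7886 212.7429] [  9   8  19  16 175]
scene0 [409.7835 355.0649] [  1   8  21  20 231]
(array([0.5808, 0.3206, 0.0982]), np.float64(0.002879939949508595))
top9 [165.8868 189.1604] [ 10   9  15  15 106]
scene9 [390.6058 372.5641] [  2   7  26  21 312]
(array([0.6347, 0.3231, 0.097 ]), np.float64(0.0013310084588857942))
```

```bash
python3 -c "
from rig import robot
print(robot.hand_in())"
```

```text
the job is handed in; nothing more can be done
None
```

The whole job is done and handed in at about 48 s of robot time, well inside the 210 s limit.

- **Chips:** I pushed all 5 off the deck with the scraper in four strokes. The last pictures show none on the deck, with all five in the scrap tray. I then stood the scraper back in its caddy.
- **Plates:** All 3 white plates are on their own spindles, and each went over its key at the first try. One had been knocked about 4 cm aside during the run, so I measured it again before picking it up.
- **Toggle:** I pushed it until the tool stopped at about 17 N. Between the before and after pictures the ball had moved 54 mm, against about 58 mm for a full swing from 0; the toggle may have started up to 0.15 rad over.

**Last checks:**
- **Plate heights:** All three discs measured within 2 mm of each other, but 49–50 mm against the expected 56 mm. The two cameras disagreed by 2–4 mm and read other known heights 4–9 mm low too. The arm's own height readings at release agreed with fully seated plates.
- **Left plate:** It showed a sideways push of about 5 N just before release. It still looked flat and level afterwards.
- **Other goods:** I saw none disturbed in the pictures, but did not measure them.

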